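# Pin the rosette blanks in the carving jig and lock the keeper

## Task

Get the carving jig ready: clear the gouge off it onto the grey tool mat, lay every rosette blank flat and square in a station of its own, hole end towards the robot, and drive a pin fully home through each blank into the bed. Only then turn the red cam knob clockwise until the sprung roller drops into the notch and the keeper bar has come forward over the blanks. Leave the other things on the bench alone.

Things in the scene. Friction and masses are not known exactly. Their poses are not given: they have to be found in the camera images.
- jig: fixed plywood carving jig; origin on the bench under the bed's middle, yaw at most 0.12 rad. Bed 130 (x) x 290 (y) x 24 mm, three stations at y = -96, 0, +96 mm between red lines; each has a hole at x = -25 and two guide dowels (8 mm thick, 8 mm high) at x = +35, 34 mm either side of its centre line. Far side: keeper bar, 47 to 55 mm above the bench. At x = +10, y = +220: the knob's vertical axis
- station0 (a point): right-hand (-y) station: centre of the mouth of its 16.5 mm bed hole, 24 mm above the bench; the hole goes through the bed. A blank laid here hole over hole, hole end towards the robot, has its length along the jig's x and its centre 25 mm farther along +x
- station1 (a point): middle station: centre of the mouth of its 16.5 mm bed hole, 24 mm above the bench; the hole goes through the bed. A blank laid here hole over hole, hole end towards the robot, has its length along the jig's x and its centre 25 mm farther along +x
- station2 (a point): left-hand (+y) station: centre of the mouth of its 16.5 mm bed hole, 24 mm above the bench; the hole goes through the bed. A blank laid here hole over hole, hole end towards the robot, has its length along the jig's x and its centre 25 mm farther along +x
- blank0: blank 0 (may be absent): pale wooden block 100 x 52 x 20 mm, 90 g, long axis x, lying flat, a rosette on its +x half, a 16.5 mm through hole on its -x half. Origin at the centre of its underside. All blanks are alike, any station will do. Starts with the hole end towards the robot (yaw within 0.4 rad)
- blank1: blank 1 (may be absent): pale wooden block 100 x 52 x 20 mm, 90 g, long axis x, lying flat, a rosette on its +x half, a 16.5 mm through hole on its -x half. Origin at the centre of its underside. All blanks are alike, any station will do. Starts with the hole end towards the robot (yaw within 0.4 rad)
- blank2: blank 2 (may be absent): pale wooden block 100 x 52 x 20 mm, 90 g, long axis x, lying flat, a rosette on its +x half, a 16.5 mm through hole on its -x half. Origin at the centre of its underside. All blanks are alike, any station will do. Starts with the hole end towards the robot (yaw within 0.4 rad)
- blank0_hole (a point): centre of the hole of blank 0 on its underside, at x = -25 mm of the blank
- blank1_hole (a point): centre of the hole of blank 1 on its underside, at x = -25 mm of the blank
- blank2_hole (a point): centre of the hole of blank 2 on its underside, at x = -25 mm of the blank
- pin0: locating pin, 87 mm, 70 g; origin at the tip, z up to the handle. Steel shank 14 mm thick, 42 mm long, round nose; brass collar 29 mm wide at 42-46; round blue handle 26 mm wide up to 87: grip 69 mm above the tip. Starts upright, tip at bench level, in a fixed dark block 190 x 56 x 42 mm (3 holes 62 mm apart, along x). Home: collar on the blank, tip 2 mm over the bench. Spares may stay
- pin1: locating pin, 87 mm, 70 g; origin at the tip, z up to the handle. Steel shank 14 mm thick, 42 mm long, round nose; brass collar 29 mm wide at 42-46; round blue handle 26 mm wide up to 87: grip 69 mm above the tip. Starts upright, tip at bench level, in a fixed dark block 190 x 56 x 42 mm (3 holes 62 mm apart, along x). Home: collar on the blank, tip 2 mm over the bench. Spares may stay
- pin2: locating pin, 87 mm, 70 g; origin at the tip, z up to the handle. Steel shank 14 mm thick, 42 mm long, round nose; brass collar 29 mm wide at 42-46; round blue handle 26 mm wide up to 87: grip 69 mm above the tip. Starts upright, tip at bench level, in a fixed dark block 190 x 56 x 42 mm (3 holes 62 mm apart, along x). Home: collar on the blank, tip 2 mm over the bench. Spares may stay
- gouge: carving gouge left lying across the jig's bed (along y, blade to the left), 205 mm long, 120 g: pale square-sided wooden handle 24 x 24 mm from x = -110 to +10 mm, steel blade 12 mm wide from there to x = +95 mm; origin in its underside, x points along the blade. Grip it on the handle, about x = -35 mm
- mat: fixed flat grey felt tool mat, 84 mm (x) x 270 mm (y), 3 mm thick, on the bench between robot and jig; origin at the centre of its underside. The gouge's origin must end over it
- cam (a joint): angle of the red wing knob on its steel cam disc (90 mm across, top at 46 mm), grows clockwise seen from above, 0 to 2.75 rad. The keeper's brass roller, at the disc's +x side, is sprung against the rim with about 8 N. At 2.4 (within 0.1) the disc's 16 mm deep notch meets the roller, which drops in. Starts at 0.2 to 1.1, stays where it is left; turning takes about 0.1 N m
- knob_grip (a point): on the knob's vertical axis, at the height to grip, 80 mm above the bench. The grip is an upright red wing 64 mm long, 18 mm thick, 58 to 94 mm above the bench, lying along this point's x; the white arrow on top points along +x to the notch and must come to point along the jig's +x, at the roller. Below it only a hub of 14 mm radius
- keeper (a joint): travel of the sprung keeper bar (m) towards the blanks (jig -x): 0 while the cam's rim holds it back (8 mm clear of the stations), 0.016 when its roller has dropped into the notch; its lip then reaches 8 mm over the far ends of the blanks, 3 mm above them
- gouge_black: black-handled gouge, 215 mm long, origin in its underside where handle and blade meet, loose bystander, not part of the job; origin at the centre of its underside unless stated
- red_tin: red tin 100 x 65 x 35 mm, loose bystander, not part of the job; origin at the centre of its underside unless stated
- sanding_block: cork sanding block 110 x 60 x 30 mm, loose bystander, not part of the job; origin at the centre of its underside unless stated

How it is judged:
By the outcome, as a careful person would: the job done as asked, in the order asked, and still so for the second after the job is handed in, with the robot touching nothing.
Of blank0, blank1, blank2 only 2 to 3 are there at a start; the rules pass over those that are not, and their reading is None.
At some moment in a run one of blank0, blank1, blank2 may be knocked a few centimetres aside while the robot is not near it.
It also fails if it takes over 210 s, if anything falls off the work surface, if the arm or the gripper's body presses on something with over 40 N, if the wrist force passes 120 N, or if a joint passes its speed limit or range.

## Robot

A 6-joint arm with a two-finger parallel gripper is mounted at the origin on the work surface. World frame = base frame: x ahead of the robot, y to its left, z up, the work surface at z = 0. Lengths are in m, angles in rad, forces in N, time in s.
With the tool pointing down it reaches from about 0.225 to 0.875 m from the base axis. Payload 3.4 kg.
Tool frame: the origin (TCP) lies where the fingers leave the gripper's body, on its centre line; the fingertips stand 73 mm ahead of it and the grasp point (between the pads) lies 54 mm ahead of it (manip.grip_point_offset is the distance from the TCP to the grasp point, in m); z points along the fingers, y is the line along which they close (so a half turn about z gives the same grasp; the last joint's range is limited). The gripper opens to 85 mm and grips with 20 to 120 N. Pads are 22 mm wide; open, the fingers measure 114 mm over their backs; the gripper's body (76 mm by 85 mm) begins 54 mm behind the grasp point. The pads swing forward as they close: fully open they stand 13 mm farther back than shut.
Start: joints at [1.11, 0.276, 1.505, -0, 1.361, -0.121], TCP at [0.192, 0.542, 0.304] pointing down, gripper open.
Joint ranges: [-2.89, 2.89], [-0.75, 2.08], [0.22, 2.7], [-1.18, 4.32], [0.11, 2.71], [-2.7, 2.7]. Speed limits (rad/s): [2.57, 2.57, 3.14, 3.14, 3.14, 3.14].

## Interface

Orientations are given as a unit quaternion [w, x, y, z].
In Python, from rig import sensors, cams, manip, spotter gives the robot as it stands.
- The arm moves only by the tool drive_tool, never from a script. Its argument "targets" is a list of rows, each a list of 4 numbers: the shift along the world's x, y, z in m, then the turn about the world's z in degrees. In form: [[dx, dy, dz, spin], ...]. A call has exactly 5 rows; each row shifts and turns the commanded pose from where the row before left it; what a row does not reach is not made up. A row lasts 1/8 s, in which the tool goes at most 62.5 mm and 10.7 degrees, less where a joint would pass 70% of its speed; a pose out of reach is approached as far as the arm can. A call is refused whole if a number of a shift passes 0.0625 or a number of a turn 10.7, either way. A call with a gripper value outside its range is refused whole. "jaw" is the finger opening in m, from 0 to 0.0854, set as the call begins (left out, the last holds). The fingers move at their own pace and stop on an object; "force" is the grip in N (left out, the last holds). Time passes only in rows, so rows that do not move let the fingers close, or fill a call up. It gives the time, the measured TCP pose, the force and the opening at its end, in the units of the state.
- sensors.get_state(): the state, without advancing time (a new reading comes with each control period).
- cams.get_image(name): name is "scene" or "top" or "wrist"; returns a dict with "color" (384x512x3 uint8, red, green, blue), "intrinsics" (3x3 intrinsics, pixels), "R" (3x3) and "t" (3): a world point X has camera coordinates R X + t. Camera axes: x right, y down, z forward; pixel columns grow to the right and rows downward; lengths in m; the calibration is good to about 2 mm. A picture is of the moment at which its call begins. There is no depth.
- manip.sign_off(): hands the job in, once; it reports no verdict.
Trained networks look in the newest picture that a camera, given by its name, has taken for a name from the list of things; names that differ only in an ending like _2 or _b are one class to them, and where a whole thing is asked for, a point or a joint stands for the part that bears it (a point fixed in the world has none). Each returns a list of dicts, best first, with "score" (0 to 1); they miss things now and then, are a little off and sometimes report something else, mostly with a low value. They report only what shows in the picture. A call takes as long as a camera call.
- spotter.find_in(query, camera): "point" ([x, y, z] in m, in world coordinates, good to about 4 mm: the middle of the surface that is visible of it).
- spotter.landmark_of(query, camera): "point" ([x, y, z] in m, in world coordinates, good to about 4 mm: a listed point, or the origin of a listed thing).
The state is a dict: "clock": time; "qpos": joint angles; "qd": joint speeds; "effort": joint torques, N m; "position": TCP position; "ee_rot": TCP orientation; "contact_force": force on the tool from outside, world axes, zero at the start; "moment": the same for the moment, N m; "width": finger opening in m.
Only numpy, scipy, OpenCV 4.12 (cv2) and the standard library are available. Lean on these libraries where they do the work, as an engineer would, in place of code of your own. Each camera call takes 0.05 s, during which the arm holds its last target. There are 200 camera calls.

## Working session

There is one attempt and no reset: what is moved stays moved. The work goes in short steps, Python scripts to look and compute and a tool call to move; the robot and the scene stay as the last step left them, time stands still between calls to the robot, and variables do not carry over. Pictures are saved under pics/ and viewed, on a budget of 14 in all, crops included, one or two more only if the job needs it, and the job is handed in when it is done.

Besides the shell and the picture viewer there is one more tool, called after "Emit:" by a JSON object that holds its "op" and its "data". drive_tool: Moves the arm, as the interface text tells. Its arguments: {"type":"object","properties":{"targets":{"type":"array","items":{"type":"array","items":{"type":"number"}}},"jaw":{"type":"number"},"force":{"type":"number"}},"required":["targets"]}

```bash
ls; mkdir -p pics
cat > h.py <<'E'
from rig import sensors, cams, manip, spotter
import numpy as np, cv2
from scipy.spatial.transform import Rotation as Ro
def shot(cam,fn=None,scale=1.5):
    im=cams.get_image(cam)
    if fn: cv2.imwrite('pics/'+fn,cv2.resize(im['color'][:,:,::-1],None,fx=scale,fy=scale))
    return im
def ray(im,u,v,z):
    K,R,t=map(np.array,(im['intrinsics'],im['R'],im['t']))
    d=R.T@np.linalg.solve(K,[u,v,1.]); c=-R.T@t
    return c+d*(z-c[2])/d[2]
def proj(im,X):
    p=np.array(im['intrinsics'])@(np.array(im['R'])@np.array(X)+np.array(im['t'])); return p[:2]/p[2]
def st():
    s=sensors.get_state(); R=Ro.from_quat(np.roll(s['ee_rot'],-1)).as_matrix()
    print('t',round(s['clock'],2),'pos',np.round(s['position'],4),'yaxis deg',round(np.degrees(np.arctan2(R[1,1],R[0,1])),1),'z',np.round(R[:,2],3),'q',np.round(s['qpos'],2),'F',np.round(s['contact_force'],1),'w',round(s['width'],4))
    return s
E
python3 - <<'E'
from h import *
st()
a=shot('top','top0.png'); b=shot('scene','scene0.png')
for c in('top','scene'):
    for q in ['jig','station0','station1','station2','blank0','blank0_hole','pin0','gouge','mat','knob_grip','cam','gouge_black','red_tin','sanding_block']:
        r=spotter.landmark_of(q,c)
        print(c,q,[(np.round(x['point'],3).tolist(),round(x['score'],2)) for x in r[:4]])
E
```

```text
pics
t 0.0 pos [0.1915 0.5418 0.303 ] yaxis deg 70.5 z [-0.001 -0.002 -1.   ] q [ 1.11  0.28  1.51 -0.    1.36 -0.12] F [-0.2 -0.1 -0.2] w 0.0854
top jig [([0.597, 0.067, 0.0], 0.74)]
top station0 [([0.566, -0.024, 0.022], 0.98), ([0.583, 0.165, 0.03], 0.61), ([0.569, 0.07, 0.026], 0.56)]
top station1 [([0.566, -0.024, 0.022], 0.98), ([0.583, 0.165, 0.03], 0.61), ([0.569, 0.07, 0.026], 0.56)]
top station2 [([0.566, -0.024, 0.022], 0.98), ([0.583, 0.165, 0.03], 0.61), ([0.569, 0.07, 0.026], 0.56)]
top blank0 [([0.447, -0.306, 0.002], 0.66), ([0.588, -0.306, 0.0], 0.61), ([0.506, -0.428, 0.0], 0.6)]
top blank0_hole [([0.567, -0.317, -0.001], 0.75)]
top pin0 [([0.509, -0.158, 0.001], 0.62), ([0.578, -0.156, -0.001], 0.52), ([0.451, -0.159, -0.003], 0.44)]
top gouge [([0.566, 0.086, 0.023], 0.69), ([0.527, 0.455, 0.003], 0.4), ([0.42, 0.068, -0.002], 0.3)]
top mat [([0.421, 0.069, -0.002], 0.93), ([0.57, 0.088, 0.023], 0.74)]
top knob_grip [([0.631, 0.287, 0.083], 0.68), ([0.564, -0.025, 0.026], 0.52)]Traceback (most recent call last):
  File "<stdin>", line 6, in <module>
ValueError: it knows: blank, blank0_hole, blank1_hole, blank2_hole, gouge, gouge_black, jig, knob_grip, mat, pin, red_tin, sanding_block, station
```

View pics/top0.png

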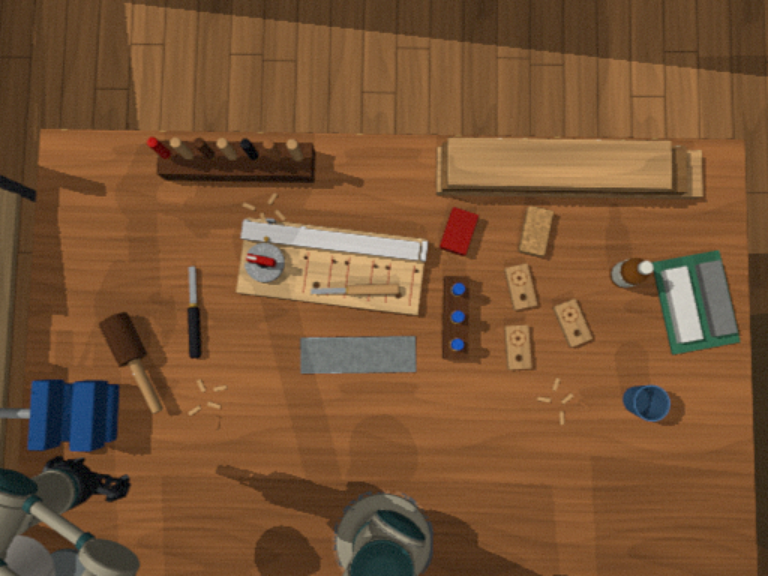

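View pics/scene0.png

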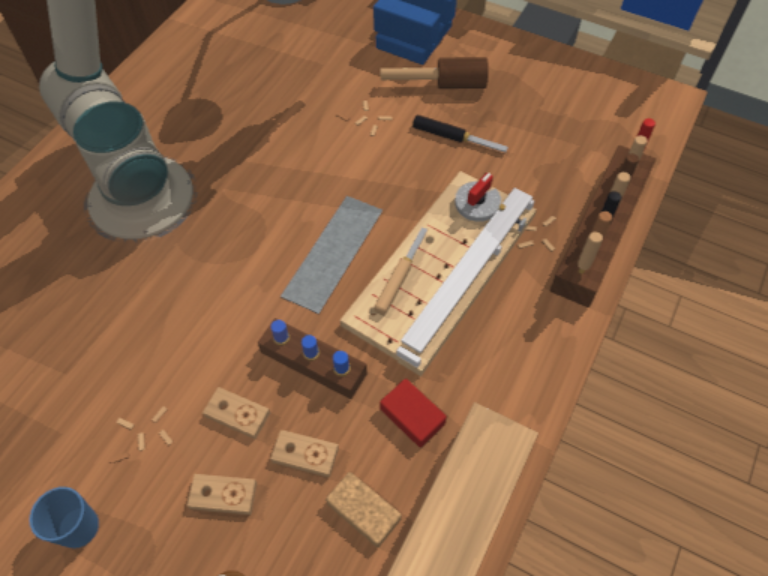

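The top view shows three blanks right of the pin block, the gouge on the jig (about x=0.566), the mat in front, and the knob at upper left. I'll move over the jig for a closer wrist view.

Emit:
{"op": "drive_tool", "data": {"targets": [[0.022, -0.032, 0, -4.7], [0.022, -0.032, 0, -4.7], [0.022, -0.032, 0, -4.7], [0.022, -0.032, 0, -4.7], [0.022, -0.032, 0, -4.7]]}}

```text
clock: 1.23
position: [0.3023, 0.3811, 0.3041]
ee_rot: [0.0, 0.367, 0.93, 0.0]
contact_force: [0.3, 0.7, -0.4]
width: 0.0853
```

Emit:
{"op": "drive_tool", "data": {"targets": [[0.022, -0.032, 0, -4.7], [0.022, -0.032, 0, -4.7], [0.022, -0.032, 0, -4.7], [0.022, -0.032, 0, -4.7], [0.022, -0.032, 0, -4.7]]}}

```text
clock: 1.85
position: [0.4123, 0.2211, 0.3042]
ee_rot: [0.0, 0.549, 0.836, 0.0]
contact_force: [-0.4, 0.3, 0.7]
width: 0.0855
```

Emit:
{"op": "drive_tool", "data": {"targets": [[0.022, -0.032, 0.02, -4.7], [0.022, -0.032, 0.02, -4.7], [0.022, -0.032, 0.02, -4.7], [0.022, -0.032, 0.02, -4.7], [0.022, -0.032, 0.02, -4.7]]}}

```text
clock: 2.48
position: [0.5222, 0.061, 0.4048]
ee_rot: [0.0, 0.708, 0.706, 0.0]
contact_force: [0.1, 1.4, 0.1]
width: 0.0855
```

Run:
```python
from h import *
st()
a=shot('wrist','w0.png'); 
R=np.array(a['R']);print('cam at',-R.T@a['t'],R[2])
for q in ['jig','station','gouge','mat','knob_grip','blank','pin']:
        r=spotter.landmark_of(q,'wrist')
        print(q,[(np.round(x['point'],3).tolist(),round(x['score'],2)) for x in r[:4]])
```

```text
t 2.48 pos [0.5222 0.061  0.4048] yaxis deg -0.1 z [ 0.001  0.    -1.   ] q [-0.02  0.16  1.41  0.    1.57 -0.01] F [0.1 1.4 0.1] w 0.0855
cam at [0.52156157 0.12804862 0.47550097] [-2.90865925e-04 -2.66039463e-01 -9.63962094e-01]
jig [([0.599, 0.068, 0.003], 0.76)]
station [([0.588, 0.168, 0.026], 0.9), ([0.564, -0.029, 0.02], 0.83), ([0.569, 0.07, 0.023], 0.75)]
gouge [([0.571, 0.082, 0.026], 0.73)]
mat [([0.422, 0.062, -0.001], 0.69), ([0.569, 0.081, 0.026], 0.22)]
knob_grip [([0.584, 0.166, 0.026], 0.25)]
blank []
pin [([0.575, -0.158, -0.0], 0.95), ([0.512, -0.152, -0.001], 0.71), ([0.449, -0.152, -0.0], 0.57)]
```

View pics/w0.png

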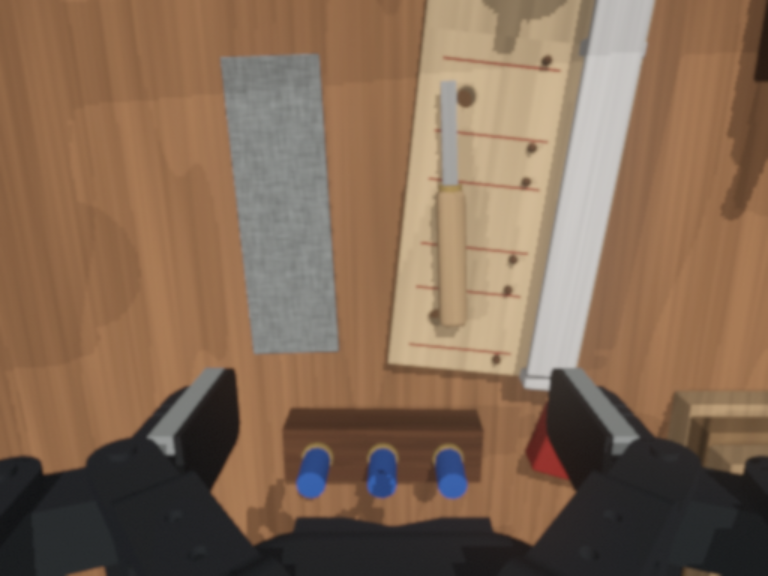

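Wrist view: gouge handle from (452,325) to (450,187), blade tip at (448,82), station 2's hole at (466,96), mat clear at left, and pins at (316,452)/(382,452)/(449,452).

Run:
```python
from h import *
a=cams.get_image('wrist')
r=lambda u,v,z:ray(a,u/1.5,v/1.5,z)
for n,u,v,z in [('butt',452,325,.048),('junction',450,187,.048),('tip',448,82,.034),('hole2',466,96,.024),('hole0~',434,316,.024),('corner',388,363,.024),('edge',426,10,.024),
  ('d',546,61,.032),('d',532,148,.032),('d',526,182,.032),('d',513,259,.032),('d',508,290,.032),('d',496,358,.032),('mat',222,57,.003),('mat',319,55,.003),('mat',254,353,.003),('mat',338,350,.003),('collar',316,452,.046),('collar',382,452,.046),('collar',449,452,.046)]:
    print(n,np.round(r(u,v,z),4))
```

```text
butt [ 0.5716 -0.0214  0.048 ]
junction [0.566  0.0972 0.048 ]
tip [0.5633 0.1785 0.034 ]
hole2 [0.5794 0.1689 0.024 ]
hole0~ [ 0.5577 -0.0212  0.024 ]
corner [ 0.5154 -0.0679  0.024 ]
edge [0.5454 0.2325 0.024 ]
d [0.6406 0.1944 0.032 ]
d [0.6345 0.1279 0.032 ]
d [0.6315 0.1003 0.032 ]
d [0.6248 0.0342 0.032 ]
d [0.6222 0.006  0.032 ]
d [ 0.6151 -0.0591  0.032 ]
mat [0.3754 0.2012 0.003 ]
mat [0.4572 0.2029 0.003 ]
mat [ 0.3838 -0.0669  0.003 ]
mat [ 0.4663 -0.0635  0.003 ]
collar [ 0.4478 -0.1491  0.046 ]
collar [ 0.51   -0.1489  0.046 ]
collar [ 0.5731 -0.1487  0.046 ]
```

Emit:
{"op": "drive_tool", "data": {"targets": [[0.0092, -0.0018, -0.02, 0.54], [0.0092, -0.0018, -0.02, 0.54], [0.0092, -0.0018, -0.02, 0.54], [0.0092, -0.0018, -0.02, 0.54], [0.0092, -0.0018, -0.02, 0.54]], "jaw": 0.05}}

```text
clock: 3.55
position: [0.5674, 0.0539, 0.3031]
ee_rot: [-0.0, 0.689, 0.724, -0.0]
contact_force: [1.2, 0.2, -0.1]
width: 0.05
```

Emit:
{"op": "drive_tool", "data": {"targets": [[0, 0, -0.03, 0], [0, 0, -0.03, 0], [0, 0, -0.02, 0], [0, 0, -0.01, 0], [0, 0, 0, 0]]}}

```text
clock: 4.18
position: [0.5673, 0.0536, 0.2135]
ee_rot: [-0.0, 0.69, 0.724, -0.0]
contact_force: [-0.4, 0.0, 0.1]
width: 0.0499
```

Run:
```python
from h import *
s=st(); p=np.array(s['position'])
a=shot('wrist','w1.png')
for q in ['station','gouge','mat','pin']:
        r=spotter.landmark_of(q,'wrist')
        print(q,[(np.round(x['point'],3).tolist(),round(x['score'],2)) for x in r[:4]])
```

```text
t 4.17 pos [0.5673 0.0536 0.2135] yaxis deg 2.8 z [-0.001  0.    -1.   ] q [-0.03  0.33  1.66  0.    1.15 -0.08] F [-0.4  0.   0.1] w 0.0499
station [([0.567, -0.03, 0.021], 0.72), ([0.582, 0.166, 0.025], 0.66)]
gouge [([0.57, 0.08, 0.025], 0.89)]
mat [([0.421, 0.062, -0.001], 0.76)]
pin []
```

View pics/w1.png

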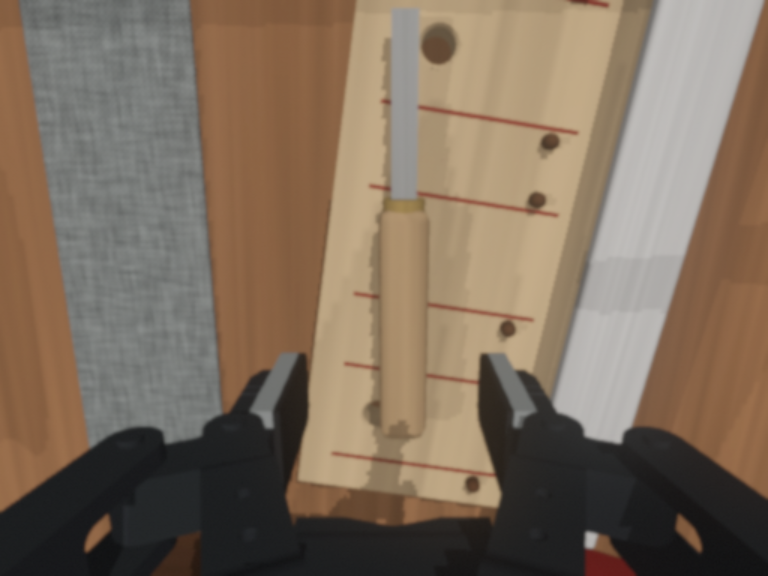

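Gouge is centred between the fingers (handle at u≈404, v≈205–435). Going down and gripping.

Emit:
{"op": "drive_tool", "data": {"targets": [[0.001, -0.001, -0.03, 0], [0.001, 0, -0.03, 0], [0, 0, -0.03, 0], [0, 0, -0.015, 0], [0, 0, -0.0095, 0]]}}

```text
clock: 5.05
position: [0.57, 0.0521, 0.0993]
ee_rot: [0.0, 0.69, 0.724, 0.0]
contact_force: [-0.4, 0.4, 1.0]
width: 0.0501
```

Emit:
{"op": "drive_tool", "data": {"targets": [[0, 0, 0, 0], [0, 0, 0, 0], [0, 0, 0, 0], [0, 0, 0, 0], [0, 0, 0, 0]], "jaw": 0.0, "force": 40}}

```text
clock: 5.68
position: [0.5702, 0.0521, 0.1003]
ee_rot: [0.001, 0.69, 0.724, 0.001]
contact_force: [0.7, 1.6, 5.4]
width: 0.0232
```

Emit:
{"op": "drive_tool", "data": {"targets": [[0, 0, 0, 0], [0, 0, 0.01, 0], [0, 0, 0.02, 0], [0, 0, 0.03, 0], [0, 0, 0.01, 0]]}}

```text
clock: 6.3
position: [0.5704, 0.0521, 0.1711]
ee_rot: [0.001, 0.69, 0.724, 0.001]
contact_force: [0.3, -1.5, -2.3]
width: 0.023
```

Run:
```python
from h import *
st()
```

```text
t 6.3 pos [0.5704 0.0521 0.1711] yaxis deg 2.7 z [ 0.003 -0.    -1.   ] q [-0.03  0.38  1.71 -0.    1.05 -0.08] F [ 0.3 -1.5 -2.3] w 0.023
```

Emit:
{"op": "drive_tool", "data": {"targets": [[-0.03, -0.004, 0, 0], [-0.03, -0.004, 0, 0], [-0.03, -0.004, 0, 0], [-0.03, -0.004, -0.01, 0], [-0.029, -0.002, -0.02, 0]]}}

```text
clock: 6.92
position: [0.4197, 0.034, 0.1393]
ee_rot: [0.0, 0.69, 0.724, 0.0]
contact_force: [-0.5, 0.0, -1.5]
width: 0.0231
```

Emit:
{"op": "drive_tool", "data": {"targets": [[0, 0, -0.02, 0], [0, 0, -0.02, 0], [0, 0, -0.015, 0], [0, 0, -0.005, 0], [0, 0, 0, 0]]}}

```text
clock: 7.55
position: [0.4205, 0.0342, 0.0795]
ee_rot: [-0.0, 0.69, 0.724, -0.0]
contact_force: [0.1, -0.2, -2.1]
width: 0.0234
```

Emit:
{"op": "drive_tool", "data": {"targets": [[0, 0, 0, 0], [0, 0, 0, 0], [0, 0, 0, 0], [0, 0, 0.02, 0], [0, 0, 0.04, 0]], "jaw": 0.06}}

```text
clock: 8.18
position: [0.4195, 0.0342, 0.139]
ee_rot: [-0.002, 0.69, 0.724, -0.001]
contact_force: [0.7, 0.4, 1.0]
width: 0.0601
```

Emit:
{"op": "drive_tool", "data": {"targets": [[0.01, -0.02, 0.04, 0], [0.01, -0.03, 0.05, 0], [0.01, -0.04, 0.05, 0], [0.01, -0.04, 0.04, 0], [0.01, -0.04, 0.03, 0]]}}

```text
clock: 8.8
position: [0.4706, -0.1357, 0.3498]
ee_rot: [0.001, 0.69, 0.724, 0.001]
contact_force: [1.1, 0.6, -0.1]
width: 0.0599
```

Emit:
{"op": "drive_tool", "data": {"targets": [[0.01, -0.03, 0, 0], [0.01, -0.03, 0, 0], [0.01, -0.03, 0, 0], [0.01, -0.03, 0, 0], [0.01, -0.02, 0, 0]], "jaw": 0.0854}}

```text
clock: 9.43
position: [0.5204, -0.2758, 0.3472]
ee_rot: [-0.0, 0.69, 0.723, -0.0]
contact_force: [0.8, -0.0, 0.8]
width: 0.0853
```

Run:
```python
from h import *
st()
a=shot('wrist','w2.png'); 
for q in ['gouge','mat','blank','blank0_hole','pin']:
        r=spotter.landmark_of(q,'wrist')
        print(q,[(np.round(x['point'],3).tolist(),round(x['score'],2)) for x in r[:4]])
cams.get_image('top')
for q in ['gouge','mat','blank']:
        r=spotter.landmark_of(q,'top')
        print(q,[(np.round(x['point'],3).tolist(),round(x['score'],2)) for x in r[:4]])
```

```text
t 9.43 pos [ 0.5204 -0.2758  0.3472] yaxis deg 2.7 z [-0.  0. -1.] q [-0.61  0.28  1.4  -0.    1.47 -0.65] F [ 0.8 -0.   0.8] w 0.0853
gouge []
mat []
blank [([0.506, -0.429, 0.0], 0.87), ([0.587, -0.31, 0.008], 0.81), ([0.451, -0.331, -0.0], 0.78)]
blank0_hole [([0.562, -0.315, -0.001], 0.66)]
pin [([0.45, -0.152, -0.0], 0.91), ([0.51, -0.153, 0.0], 0.72), ([0.572, -0.16, -0.002], 0.64)]
gouge [([0.419, 0.068, 0.004], 0.55)]
mat [([0.421, 0.07, -0.003], 0.75)]
blank [([0.451, -0.332, 0.001], 0.86), ([0.587, -0.308, -0.001], 0.73), ([0.509, -0.43, 0.002], 0.58)]
```

View pics/w2.png

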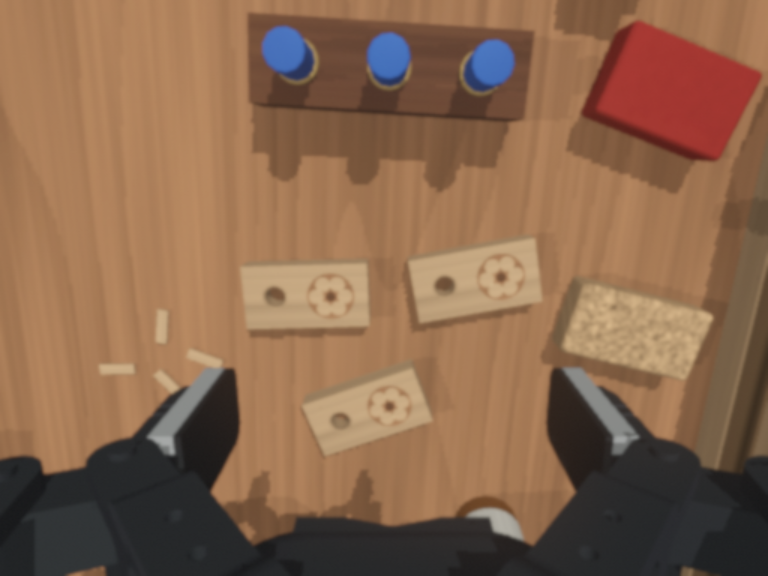

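Three blanks: front-left (hole at (275,296)), right (hole at (445,286)) and the far one (hole at (341,421)). The front one has moved about 25 mm from its first reading, so the knock has happened. Gouge lies on the mat.

```bash
cat >> h.py <<'E'
def hull_rect(im,seed,z=.02,tol=14):
    """flood-fill a blank's pale top from seed px, project to plane z, min-area rect -> centre, sizes, yaw of long axis"""
    g=cv2.cvtColor(cv2.GaussianBlur(im['color'],(3,3),0),cv2.COLOR_RGB2LAB)
    m=np.zeros((g.shape[0]+2,g.shape[1]+2),np.uint8)
    cv2.floodFill(g.copy(),m,tuple(int(x) for x in seed),0,(tol,)*3,(tol,)*3,4|(255<<8)|cv2.FLOODFILL_MASK_ONLY|cv2.FLOODFILL_FIXED_RANGE)
    m=cv2.morphologyEx(m[1:-1,1:-1],cv2.MORPH_OPEN,np.ones((3,3)))
    c=max(cv2.findContours(m,0,2)[0],key=cv2.contourArea)[:,0]
    P=np.array([ray(im,u,v,z)[:2] for u,v in c])
    (cx,cy),(w,h),ang=cv2.minAreaRect((P*1000).astype(np.float32))
    if w<h: w,h,ang=h,w,ang+90
    ang=(ang+90)%180-90
    return np.round([cx,cy,w,h,ang],1)
E
python3 - <<'E'
from h import *
a=cams.get_image('wrist')
for n,h,r,s in [('A',(275,296),(331,297),(303,315)),('B',(445,286),(501,277),(473,300)),('C',(341,421),(389,406),(370,428))]:
    H=ray(a,h[0]/1.5,h[1]/1.5,.02);Q=ray(a,r[0]/1.5,r[1]/1.5,.02);d=Q-H
    print(n,'hole',np.round(H,4),'ros',np.round(Q,4),'dist',np.round(np.hypot(*d[:2]),4),'yaw',np.degrees(np.arctan2(d[1],d[0])).round(1),hull_rect(a,(s[0]/1.5,s[1]/1.5)))
for u,v in[(299,61),(390,68),(481,73)]: print(ray(a,u/1.5,v/1.5,.046).round(4))
E
```

```text
A hole [ 0.4273 -0.3284  0.02  ] ros [ 0.4723 -0.327   0.02  ] dist 0.045 yaw 1.7 [ 451.1 -328.6   99.9   51.7    4.1]
B hole [ 0.5633 -0.3134  0.02  ] ros [ 0.6072 -0.3038  0.02  ] dist 0.045 yaw 12.3 [ 587.1 -309.6   99.2   51.9   13.1]
C hole [ 0.4828 -0.4381  0.02  ] ros [ 0.5235 -0.4218  0.02  ] dist 0.0438 yaw 21.9 [ 504.5 -430.4   99.5   52.1   22.7]
[ 0.4511 -0.1559  0.046 ]
[ 0.5119 -0.1573  0.046 ]
[ 0.5731 -0.1574  0.046 ]
```

Emit:
{"op": "drive_tool", "data": {"targets": [[-0.007, -0.0053, -0.015, -8.94], [-0.007, -0.0053, -0.015, -8.94], [-0.007, -0.0053, -0.015, -8.94], [-0.007, -0.0053, -0.015, -8.94], [-0.007, -0.0053, -0.015, -8.94]], "jaw": 0.075}}

```text
clock: 10.6
position: [0.4851, -0.3008, 0.2724]
ee_rot: [0.0, 0.914, 0.405, 0.0]
contact_force: [-0.1, 1.1, -0.4]
width: 0.075
```

Emit:
{"op": "drive_tool", "data": {"targets": [[-0.007, -0.0053, -0.015, -8.94], [-0.007, -0.0053, -0.015, -8.94], [-0.007, -0.0053, -0.015, -8.94], [-0.007, -0.0053, -0.015, -8.94], [-0.0065, -0.0053, -0.015, -8.94]]}}

```text
clock: 11.22
position: [0.4506, -0.3273, 0.1974]
ee_rot: [0.0, 1.0, 0.027, 0.0]
contact_force: [-0.7, 0.0, 0.1]
width: 0.075
```

Run:
```python
from h import *
s=st()
a=shot('wrist','w3.png')
print(proj(a,[.451,-.329,.02]),proj(a,np.array(s['position'])-[0,0,.054]))
```

```text
t 11.22 pos [ 0.4506 -0.3273  0.1974] yaxis deg -86.9 z [ 0. -0. -1.] q [-0.75  0.33  1.71 -0.    1.1   0.76] F [-0.7  0.   0.1] w 0.075
[263.47285792 188.71947578] [261.0751915  268.85998743]
```

View pics/w3.png

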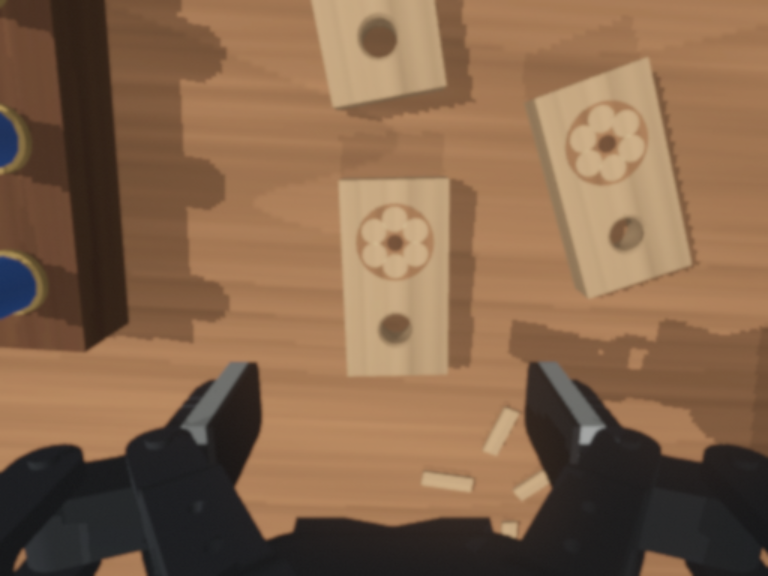

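Blank A centred at about (396,280), nearly square to the fingers, hole at (395,328).

Run:
```python
from h import *
a=cams.get_image('wrist')
print(hull_rect(a,(365/1.5,300/1.5)),ray(a,395/1.5,328/1.5,.02),hull_rect(a,(600/1.5,220/1.5)))
```

```text
[ 451.5 -328.6   99.9   51.7    4.3] [ 0.42582654 -0.32947606  0.02      ] [ 504.6 -430.4   99.6   51.7   22.8]
```

Emit:
{"op": "drive_tool", "data": {"targets": [[0.0009, -0.0013, -0.03, 1.2], [0, 0, -0.035, 0], [0, 0, -0.03, 0], [0, 0, -0.02, 0], [0, 0, -0.0085, 0]]}}

```text
clock: 11.95
position: [0.4519, -0.3284, 0.0737]
ee_rot: [-0.0, 0.999, 0.041, -0.0]
contact_force: [0.2, 0.8, -0.3]
width: 0.0749
```

Emit:
{"op": "drive_tool", "data": {"targets": [[0, 0, 0, 0], [0, 0, 0, 0], [0, 0, 0, 0], [0, 0, 0, 0], [0, 0, 0, 0]], "jaw": 0.0, "force": 40}}

```text
clock: 12.58
position: [0.4522, -0.3291, 0.0751]
ee_rot: [0.001, 0.999, 0.04, 0.001]
contact_force: [-0.7, 1.9, 6.1]
width: 0.0508
```

Emit:
{"op": "drive_tool", "data": {"targets": [[0, 0, 0.01, 0], [0, 0, 0.02, 0], [0, 0, 0.04, 0], [0, 0, 0.04, 0], [0, 0, 0.02, 0]]}}

```text
clock: 13.2
position: [0.4521, -0.3292, 0.2068]
ee_rot: [0.001, 0.999, 0.04, 0.001]
contact_force: [0.3, -0.3, -0.4]
width: 0.0513
```

Run:
```python
from h import *
s=st()
a=shot('wrist','w4.png')
```

```text
t 13.2 pos [ 0.4521 -0.3292  0.2068] yaxis deg -85.5 z [ 0.002 -0.002 -1.   ] q [-0.75  0.32  1.69 -0.    1.12  0.74] F [ 0.3 -0.3 -0.4] w 0.0513
```

View pics/w4.png

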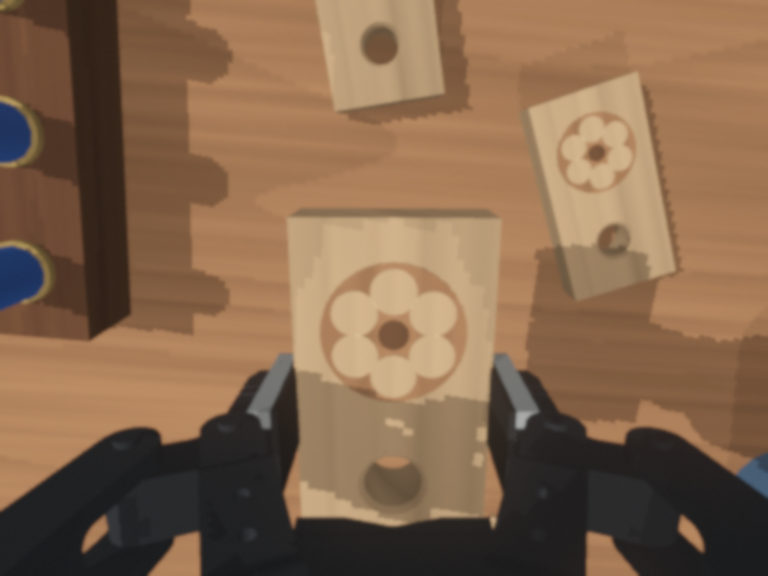

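Blank A is held straight; rosette centre (393,335), hole (393,482), far edge v≈217.

Run:
```python
from h import *
s=st();a=cams.get_image('wrist');p=np.array(s['position']);R=Ro.from_quat(np.roll(s['ee_rot'],-1)).as_matrix()
for u,v in[(393,482),(393,335),(289,218),(499,218)]:
    d=ray(a,u/1.5,v/1.5,p[2]-.0551)-p; print((R.T@d).round(4))
```

```text
t 13.25 pos [ 0.4528 -0.3298  0.2087] yaxis deg -85.5 z [ 0.005 -0.005 -1.   ] q [-0.75  0.32  1.69 -0.    1.12  0.74] F [ 0.7 -0.7  0.7] w 0.051
[-0.0251  0.0004  0.055 ]
[0.0189 0.0003 0.0552]
[ 0.0493 -0.025   0.0552]
[0.0492 0.0262 0.0555]
```

Emit:
{"op": "drive_tool", "data": {"targets": [[0.0131, 0.0305, 0, -1.02], [0.0131, 0.0305, 0, -1.02], [0.0131, 0.0305, 0, -1.02], [0.0131, 0.0305, 0, -1.02], [0.0131, 0.0305, 0, -1.02]]}}

```text
clock: 13.92
position: [0.5167, -0.1749, 0.2027]
ee_rot: [-0.001, 1.0, -0.005, -0.001]
contact_force: [0.4, -0.7, -0.1]
width: 0.0512
```

Emit:
{"op": "drive_tool", "data": {"targets": [[0.0131, 0.0305, 0, -1.02], [0.0131, 0.0305, 0, -1.02], [0.0131, 0.0305, 0, -1.02], [0.0131, 0.0305, 0, -1.02], [0.0131, 0.0305, 0, -1.02]]}}

```text
clock: 14.55
position: [0.5822, -0.0226, 0.2026]
ee_rot: [-0.0, 0.999, -0.05, -0.001]
contact_force: [0.0, -0.3, -0.3]
width: 0.051
```

Emit:
{"op": "drive_tool", "data": {"targets": [[0, 0, -0.02, 0], [0, 0, -0.02, 0], [0, 0, -0.01, 0], [0, 0, 0, 0], [0, 0, 0, 0]]}}

```text
clock: 15.18
position: [0.5831, -0.024, 0.1546]
ee_rot: [0.0, 0.999, -0.05, 0.0]
contact_force: [0.9, -0.1, -0.8]
width: 0.0508
```

Run:
```python
from h import *
s=st()
a=shot('wrist','w5.png')
for x,y in [(.5588,-.0222),(.5684,.0733),(.578,.1688)]: print(proj(a,[x,y,.024])*1.5)
```

```text
t 15.18 pos [ 0.5831 -0.024   0.1546] yaxis deg -95.7 z [ 0.001 -0.    -1.   ] q [-0.16  0.41  1.7  -0.    1.03  1.51] F [ 0.9 -0.1 -0.8] w 0.0508
[393.16127981 368.22948209]
[165.81828999 368.03955741]
[-61.69207966 367.8494929 ]
```

View pics/w5.png

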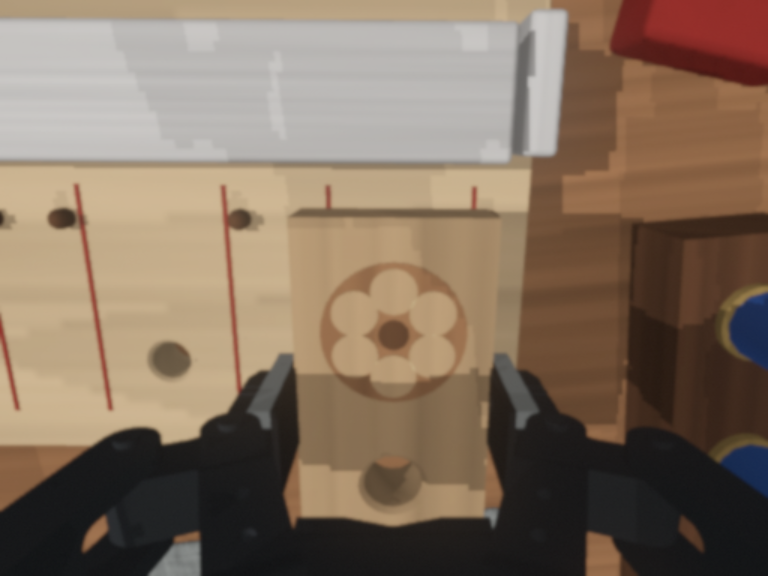

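Station 1's bed hole is at (169,360) and dowels at (240,219)/(62,219); station 0's red lines straddle the blank at u=327/475. Checking the model against these.

Run:
```python
from h import *
s=st();a=cams.get_image('wrist')
th=-.1;J=np.array([.5933,.0708]);Rj=np.array([[np.cos(th),-np.sin(th)],[np.sin(th),np.cos(th)]])
for n,u,v,z in [('hole1',169,360,.024),('dowel',240,218,.032),('dowel',62,217,.032),('line0',327,188,.024),('line0',475,188,.024),('line1',77,188,.024),('line1',223,188,.024),('line1n',110,408,.024),('line1n',238,385,.024)]:
    X=ray(a,u/1.5,v/1.5,z);print(n,X.round(4),(Rj.T@(X[:2]-J)).round(4))
```

```text
t 15.22 pos [ 0.5832 -0.024   0.1548] yaxis deg -95.7 z [ 0.001 -0.    -1.   ] q [-0.16  0.41  1.7  -0.    1.03  1.51] F [-0.   0.  -1.2] w 0.051
hole1 [0.572  0.0713 0.024 ] [-0.0213 -0.0016]
dowel [0.6289 0.0286 0.032 ] [ 0.0396 -0.0385]
dowel [0.6358 0.0948 0.032 ] [0.0399 0.0281]
line0 [ 0.6361 -0.0043  0.024 ] [ 0.0501 -0.0705]
line0 [ 0.6305 -0.0609  0.024 ] [ 0.0501 -0.1273]
line1 [0.6456 0.0913 0.024 ] [0.05   0.0256]
line1 [0.64   0.0355 0.024 ] [ 0.05   -0.0305]
line1n [0.5525 0.1014 0.024 ] [-0.0437  0.0264]
line1n [0.5577 0.0444 0.024 ] [-0.0328 -0.0298]
```

Emit:
{"op": "drive_tool", "data": {"targets": [[0.0021, -0.0012, -0.01, 0], [0.0021, -0.0011, -0.015, 0], [0, 0, -0.015, 0], [0, 0, -0.01, 0], [0, 0, -0.003, 0]]}}

```text
clock: 15.9
position: [0.5863, -0.0259, 0.0998]
ee_rot: [-0.0, 0.999, -0.049, -0.001]
contact_force: [0.9, -0.3, -0.5]
width: 0.0512
```

Emit:
{"op": "drive_tool", "data": {"targets": [[0, 0, -0.002, 0], [0, 0, 0, 0], [0, 0, 0, 0], [0, 0, 0, 0], [0, 0, 0, 0]]}}

```text
clock: 16.52
position: [0.587, -0.026, 0.0993]
ee_rot: [0.0, 0.999, -0.049, 0.0]
contact_force: [0.0, 0.3, -0.9]
width: 0.051
```

Run:
```python
from h import *
s=st();a=shot('wrist','w6.png')
```

```text
t 16.52 pos [ 0.587  -0.026   0.0993] yaxis deg -95.7 z [ 0. -0. -1.] q [-0.16  0.47  1.76 -0.    0.91  1.51] F [ 0.   0.3 -0.9] w 0.051
```

View pics/w6.png

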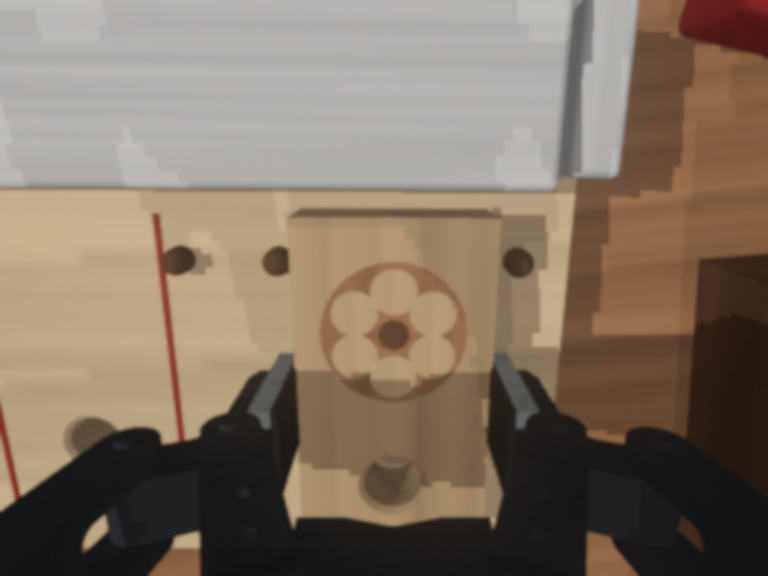

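Blank A sits between its dowels at (276,262) and (518,262), with station 1's hole partly visible at (95,437).

Run:
```python
from h import *
s=st();a=cams.get_image('wrist');p=np.array(s['position']);R=Ro.from_quat(np.roll(s['ee_rot'],-1)).as_matrix()
for n,u,v,z in[('hole',393,482,.044),('far',395,216,.044),('dL',276,261,.032),('dR',518,261,.032),('dL1',179,260,.032),('hole1',93,438,.024)]:
    d=ray(a,u/1.5,v/1.5,z)-p; print(n,(R.T@d).round(4))
```

```text
t 16.57 pos [ 0.5869 -0.026   0.0993] yaxis deg -95.7 z [ 0. -0. -1.] q [-0.16  0.47  1.76 -0.    0.91  1.51] F [ 0.3  0.4 -0.7] w 0.051
hole [-0.0252  0.0005  0.0552]
far [0.0498 0.0009 0.0553]
dL [ 0.0359 -0.0315  0.0673]
dR [0.0359 0.0346 0.0673]
dL1 [ 0.0362 -0.058   0.0673]
hole1 [-0.0235 -0.0951  0.0752]
```

Emit:
{"op": "drive_tool", "data": {"targets": [[0.0012, -0.0007, 0, 0], [0, 0, -0.001, 0], [0, 0, -0.0005, 0], [0, 0, 0, 0], [0, 0, 0, 0]]}}

```text
clock: 17.25
position: [0.5882, -0.0268, 0.0991]
ee_rot: [0.0, 0.999, -0.049, 0.0]
contact_force: [-2.8, 1.6, 8.5]
width: 0.051
```

Emit:
{"op": "drive_tool", "data": {"targets": [[0, 0, 0, 0], [0, 0, 0, 0], [0, 0, 0, 0], [0, 0, 0.03, 0], [0, 0, 0.04, 0]], "jaw": 0.065}}

```text
clock: 17.88
position: [0.5873, -0.0266, 0.167]
ee_rot: [-0.0, 0.999, -0.049, -0.002]
contact_force: [1.4, -0.0, -0.1]
width: 0.065
```

Emit:
{"op": "drive_tool", "data": {"targets": [[0, -0.03, 0.03, 1], [0, -0.055, 0, 4], [0, -0.055, 0, 4], [0, -0.055, 0, 5], [0, -0.055, 0, 5]], "jaw": 0.075}}

```text
clock: 18.5
position: [0.588, -0.2784, 0.1974]
ee_rot: [-0.0, 0.993, 0.118, 0.0]
contact_force: [1.3, 0.2, 0.0]
width: 0.0748
```

Run:
```python
from h import *
s=st();a=shot('wrist','w7.png')
p=proj(a,[.587,-.31,.02]);print(p*1.5)
sd=proj(a,[.587,-.33,.02]);print(hull_rect(a,sd),hull_rect(a,proj(a,[.597,-.29,.02])))
```

```text
t 18.5 pos [ 0.588  -0.2784  0.1974] yaxis deg -76.5 z [ 0.  0. -1.] q [-0.55  0.46  1.49  0.    1.19  0.79] F [1.3 0.2 0. ] w 0.0748
[453.1151571  299.49481083]
[ 586.4 -309.6  100.4   52.    13.2] [ 622.1 -309.8   13.6    6.1   59.6]
```

Emit:
{"op": "drive_tool", "data": {"targets": [[-0.0014, -0.0156, -0.02, -0.3], [0, -0.0156, -0.035, 0], [0, 0, -0.03, 0], [0, 0, -0.025, 0], [0, 0, -0.012, 0]]}}

```text
clock: 19.18
position: [0.5854, -0.3061, 0.0727]
ee_rot: [-0.002, 0.994, 0.114, -0.002]
contact_force: [-0.0, -0.7, -0.0]
width: 0.0752
```

Emit:
{"op": "drive_tool", "data": {"targets": [[0, 0, 0, 0], [0, 0, 0, 0], [0, 0, 0, 0], [0, 0, 0, 0], [0, 0, 0, 0]], "jaw": 0.0, "force": 40}}

```text
clock: 19.8
position: [0.5868, -0.3079, 0.076]
ee_rot: [0.0, 0.994, 0.113, 0.0]
contact_force: [0.1, -0.8, -0.5]
width: 0.0512
```

Emit:
{"op": "drive_tool", "data": {"targets": [[0, 0, 0.01, 0], [0, 0, 0.02, 0], [0, 0, 0.04, 0], [0, 0, 0.04, 0], [0, 0, 0.02, 0]]}}

```text
clock: 20.42
position: [0.5876, -0.3085, 0.2093]
ee_rot: [0.002, 0.994, 0.113, 0.002]
contact_force: [1.2, -0.1, -1.9]
width: 0.0507
```

Emit:
{"op": "drive_tool", "data": {"targets": [[0, 0.035, 0, -2], [0, 0.038, 0, -2], [0, 0.038, 0, -2], [0, 0.038, 0, -2], [0, 0.038, 0, -2]]}}

```text
clock: 21.05
position: [0.5867, -0.1198, 0.2065]
ee_rot: [0.0, 1.0, 0.026, 0.001]
contact_force: [1.1, -0.2, -0.5]
width: 0.0511
```

Emit:
{"op": "drive_tool", "data": {"targets": [[0.002, 0.038, 0, -2], [0.002, 0.038, 0, -2], [0.002, 0.038, 0, -2], [0.003, 0.038, 0, -2], [0.003, 0.038, 0, -0.9]]}}

```text
clock: 21.68
position: [0.5988, 0.0703, 0.2065]
ee_rot: [0.0, 0.999, -0.052, 0.001]
contact_force: [-1.4, -0.7, -1.0]
width: 0.051
```

Emit:
{"op": "drive_tool", "data": {"targets": [[0, 0.001, -0.02, 0], [0, 0, -0.03, 0], [0, 0, 0, 0], [0, 0, 0, 0], [0, 0, 0, 0]]}}

```text
clock: 22.3
position: [0.5996, 0.0699, 0.1572]
ee_rot: [-0.0, 0.999, -0.051, 0.001]
contact_force: [-1.4, -0.3, -1.1]
width: 0.051
```

Run:
```python
from h import *
s=st();a=shot('wrist','w8.png')
```

```text
t 22.3 pos [0.5996 0.0699 0.1572] yaxis deg -95.9 z [ 0.003 -0.    -1.   ] q [ 0.    0.43  1.66 -0.    1.05  1.67] F [-1.4 -0.3 -1.1] w 0.051
```

View pics/w8.png

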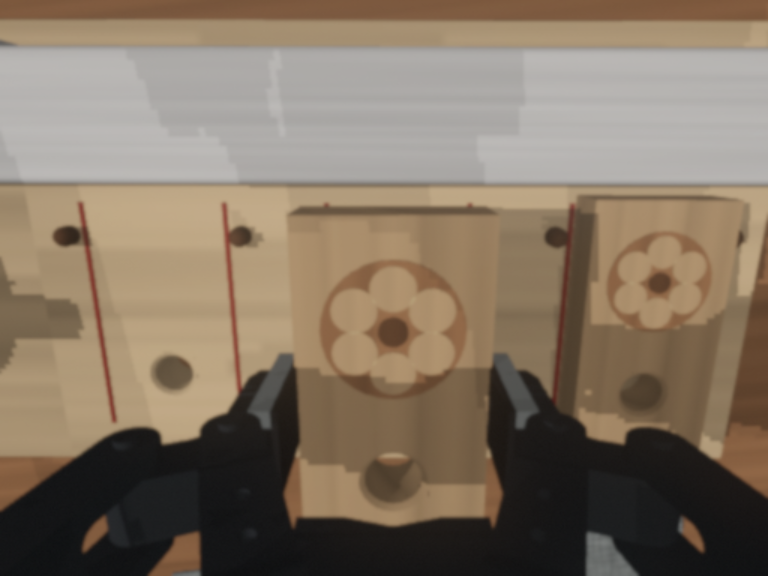

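Blank B held over station 1 (hole at (393,479)); station 2's hole at (172,373), blank A seated at right with its hole at (641,391).

```bash
cat >> h.py <<'E'
def tool(a,pts):
    s=st();p=np.array(s['position']);R=Ro.from_quat(np.roll(s['ee_rot'],-1)).as_matrix()
    for n,u,v,z in pts:
        X=ray(a,u/1.5,v/1.5,p[2]+z if z<0 else z); print(n,X.round(4),(R.T@(X-p)).round(4))
E
python3 - <<'E'
from h import *
a=cams.get_image('wrist')
tool(a,[('held',393,479,-.0555),('heldfar',394,214,-.0555),('hole2',172,373,.024),('bl0',641,391,.044),('far0a',590,198,.044),('far0b',742,201,.044),('d0',240,236,.032),('d0',66,236,.032),('d1',556,237,.032),('line',326,205,.024),('line',470,205,.024)])
E
```

```text
t 22.4 pos [0.5993 0.0699 0.1568] yaxis deg -95.9 z [ 0.002 -0.    -1.   ] q [ 0.    0.43  1.66 -0.    1.05  1.67] F [-1.4 -0.3 -1.4] w 0.0509
held [0.5751 0.0719 0.1013] [-0.0243  0.0005  0.0554]
heldfar [0.6495 0.064  0.1013] [0.0504 0.0007 0.0556]
hole2 [0.5819 0.1664 0.024 ] [-0.0275 -0.0942  0.1328]
bl0 [ 0.5638 -0.0243  0.044 ] [-0.0259  0.0974  0.1128]
far0a [ 0.6408 -0.0047  0.044 ] [0.0487 0.0699 0.1129]
far0b [ 0.6343 -0.0581  0.044 ] [0.0477 0.1237 0.1129]
d0 [0.6385 0.1242 0.032 ] [ 0.0331 -0.058   0.1249]
d0 [0.6453 0.1905 0.032 ] [ 0.0331 -0.1246  0.1249]
d1 [0.6257 0.0039 0.032 ] [0.0327 0.063  0.1249]
line [0.646 0.091 0.024] [ 0.044  -0.0257  0.1329]
line [0.6402 0.0348 0.024 ] [0.044  0.0307 0.1329]
```

Emit:
{"op": "drive_tool", "data": {"targets": [[-0.0012, -0.0005, -0.01, 0.2], [-0.0012, -0.0005, -0.015, 0], [0, 0, -0.015, 0], [0, 0, -0.01, 0], [0, 0, -0.005, 0]]}}

```text
clock: 23.02
position: [0.5959, 0.0691, 0.0996]
ee_rot: [0.0, 0.999, -0.049, -0.001]
contact_force: [-7.6, -0.5, 33.4]
width: 0.051
```

Emit:
{"op": "drive_tool", "data": {"targets": [[0, 0, -0.0015, 0], [0, 0, 0, 0], [0, 0, 0, 0], [0, 0, 0, 0], [0, 0, 0, 0]]}}

```text
clock: 23.65
position: [0.5959, 0.0691, 0.0996]
ee_rot: [0.0, 0.999, -0.049, -0.0]
contact_force: [-2.6, -0.4, 5.3]
width: 0.0511
```

Run:
```python
from h import *
s=st();a=shot('wrist','w9.png')
```

```text
t 23.65 pos [0.5959 0.0691 0.0996] yaxis deg -95.7 z [-0.001 -0.    -1.   ] q [-0.    0.49  1.73 -0.    0.93  1.67] F [-2.6 -0.4  5.3] w 0.0511
```

View pics/w9.png

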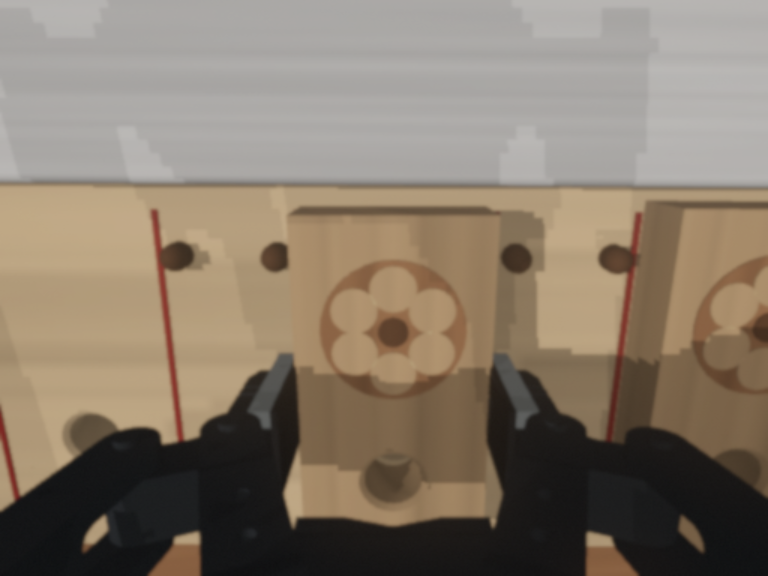

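Same picture as for A: dowels at (275,257)/(517,258), station 2 hole (93,434). A 1.4 mm trim is needed as before, then release and fetch C.

Emit:
{"op": "drive_tool", "data": {"targets": [[0, 0, 0.001, 0], [0.0014, -0.0009, 0, 0], [0, 0, 0, 0], [0, 0, -0.001, 0], [0, 0, 0, 0]]}}

```text
clock: 24.32
position: [0.598, 0.0681, 0.0997]
ee_rot: [0.0, 0.999, -0.049, 0.0]
contact_force: [0.2, 0.2, 3.2]
width: 0.051
```

Emit:
{"op": "drive_tool", "data": {"targets": [[0, 0, 0, 0], [0, 0, 0, 0], [0, 0, 0, 0], [0, 0, 0.03, 0], [0, 0, 0.04, 0]], "jaw": 0.065}}

```text
clock: 24.95
position: [0.5969, 0.0681, 0.1686]
ee_rot: [0.0, 0.999, -0.049, -0.002]
contact_force: [0.8, 0.5, -0.3]
width: 0.0649
```

Emit:
{"op": "drive_tool", "data": {"targets": [[-0.01, -0.03, 0.03, 2], [-0.01, -0.05, 0, 3], [-0.01, -0.05, 0, 3], [-0.01, -0.05, 0, 3], [-0.01, -0.05, 0, 3]], "jaw": 0.075}}

```text
clock: 25.58
position: [0.5472, -0.1633, 0.1992]
ee_rot: [0.0, 0.997, 0.074, 0.0]
contact_force: [0.3, 0.1, 0.4]
width: 0.0747
```

Emit:
{"op": "drive_tool", "data": {"targets": [[-0.01, -0.05, 0, 3], [-0.01, -0.05, 0, 3], [-0.01, -0.05, 0, 3], [-0.01, -0.05, 0, 3], [-0.002, -0.05, 0, 2.4]]}}

```text
clock: 26.2
position: [0.5049, -0.4133, 0.1991]
ee_rot: [-0.0, 0.98, 0.197, -0.0]
contact_force: [0.7, -1.2, 0.7]
width: 0.075
```

Run:
```python
from h import *
s=st();a=shot('wrist','w10.png')
for d in (.017,-.017):print(hull_rect(a,proj(a,[.5046+d*.39,-.4304-d*.92,.02])))
```

```text
t 26.2 pos [ 0.5049 -0.4133  0.1991] yaxis deg -67.2 z [-0.  0. -1.] q [-0.79  0.46  1.49  0.    1.2   0.38] F [ 0.7 -1.2  0.7] w 0.075
[ 504.  -430.1  100.    51.4   22.5]
[ 504.  -430.1  100.    51.4   22.5]
```

Emit:
{"op": "drive_tool", "data": {"targets": [[-0.0009, -0.0168, -0.02, -0.3], [0, 0, -0.035, 0], [0, 0, -0.035, 0], [0, 0, -0.025, 0], [0, 0, -0.008, 0]]}}

```text
clock: 26.88
position: [0.5037, -0.4266, 0.073]
ee_rot: [-0.003, 0.981, 0.195, -0.002]
contact_force: [0.3, 0.3, -0.7]
width: 0.0749
```

Emit:
{"op": "drive_tool", "data": {"targets": [[0, 0, 0, 0], [0, 0, 0, 0], [0, 0, 0, 0], [0, 0, 0, 0], [0, 0, 0, 0]], "jaw": 0.0, "force": 40}}

```text
clock: 27.5
position: [0.5049, -0.4287, 0.0766]
ee_rot: [0.0, 0.981, 0.194, 0.0]
contact_force: [-0.6, 1.0, 1.3]
width: 0.0513
```

Emit:
{"op": "drive_tool", "data": {"targets": [[0, 0, 0.01, 0], [0, 0, 0.02, 0], [0, 0, 0.04, 0], [0, 0, 0.04, 0], [0, 0, 0.02, 0]]}}

```text
clock: 28.12
position: [0.5055, -0.4293, 0.2096]
ee_rot: [0.002, 0.981, 0.194, 0.001]
contact_force: [-0.0, 0.4, -1.1]
width: 0.0508
```

Emit:
{"op": "drive_tool", "data": {"targets": [[0.0069, 0.0396, 0, -1.88], [0.0069, 0.0396, 0, -1.88], [0.0069, 0.0396, 0, -1.88], [0.0069, 0.0396, 0, -1.88], [0.0069, 0.0396, 0, -1.88]]}}

```text
clock: 28.75
position: [0.5394, -0.2294, 0.2069]
ee_rot: [0.0, 0.994, 0.113, 0.0]
contact_force: [0.5, 0.9, -0.0]
width: 0.0509
```

Emit:
{"op": "drive_tool", "data": {"targets": [[0.0069, 0.0396, 0, -1.88], [0.0069, 0.0396, 0, -1.88], [0.0069, 0.0396, 0, -1.88], [0.0069, 0.0396, 0, -1.88], [0.0069, 0.0396, 0, -1.88]]}}

```text
clock: 29.38
position: [0.574, -0.0314, 0.2069]
ee_rot: [0.0, 1.0, 0.031, 0.0]
contact_force: [-0.0, -0.0, -0.1]
width: 0.0509
```

Emit:
{"op": "drive_tool", "data": {"targets": [[0.0069, 0.0396, 0, -1.88], [0.0069, 0.0396, 0, -1.88], [0.0069, 0.0396, 0, -1.88], [0.0069, 0.0396, 0, -1.88], [0.0069, 0.0396, 0, -1.88]]}}

```text
clock: 30.0
position: [0.6084, 0.1667, 0.2069]
ee_rot: [0.0, 0.999, -0.051, 0.0]
contact_force: [-0.7, 0.2, -1.0]
width: 0.0508
```

Emit:
{"op": "drive_tool", "data": {"targets": [[0, 0, -0.02, 0], [0, 0, -0.03, 0], [0, 0, 0, 0], [0, 0, 0, 0], [0, 0, 0, 0]]}}

```text
clock: 30.62
position: [0.6092, 0.1653, 0.1577]
ee_rot: [-0.0, 0.999, -0.05, 0.001]
contact_force: [0.8, -0.3, 0.2]
width: 0.0504
```

Run:
```python
from h import *
s=st();a=shot('wrist','w11.png')
```

```text
t 30.62 pos [0.6092 0.1653 0.1577] yaxis deg -95.8 z [ 0.003  0.    -1.   ] q [ 0.15  0.47  1.59 -0.    1.08  1.83] F [ 0.8 -0.3  0.2] w 0.0504
```

View pics/w11.png

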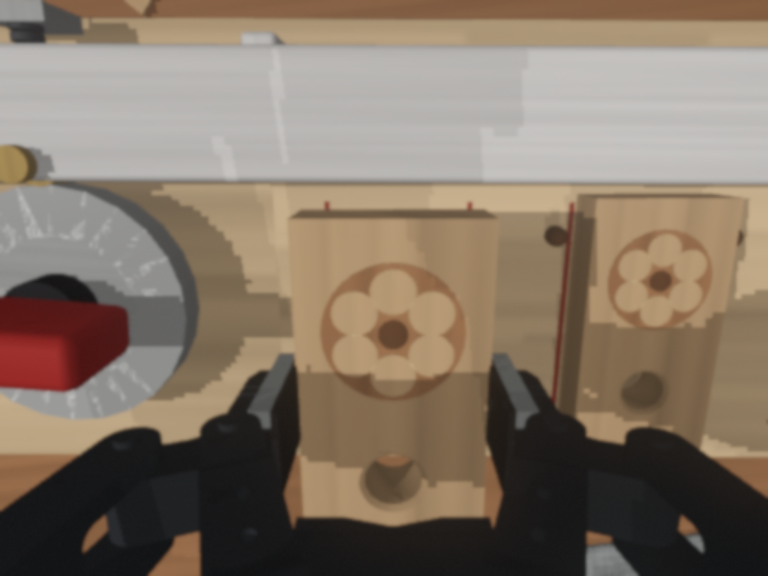

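Blank C over station 2, same geometry as B before (neighbour hole at (642,389)); cam disc clear at left.

Emit:
{"op": "drive_tool", "data": {"targets": [[-0.0005, -0.0009, -0.01, 0.1], [-0.0005, -0.0008, -0.015, 0], [0, 0, -0.015, 0], [0, 0, -0.012, 0], [0, 0, -0.003, 0]]}}

```text
clock: 31.3
position: [0.6065, 0.1635, 0.1006]
ee_rot: [0.0, 0.999, -0.049, -0.001]
contact_force: [-5.0, -0.8, 15.4]
width: 0.0507
```

Emit:
{"op": "drive_tool", "data": {"targets": [[0, 0, -0.0015, 0], [0, 0, 0, 0], [0, 0, 0, 0], [0, 0, 0, 0], [0, 0, 0, 0]]}}

```text
clock: 31.92
position: [0.6064, 0.1635, 0.1006]
ee_rot: [0.0, 0.999, -0.049, -0.001]
contact_force: [-4.5, -1.8, 8.0]
width: 0.051
```

Run:
```python
from h import *
s=st();a=shot('wrist','w12.png')
```

```text
t 31.93 pos [0.6064 0.1635 0.1006] yaxis deg -95.7 z [-0.002 -0.001 -1.   ] q [ 0.15  0.52  1.66 -0.    0.96  1.82] F [-4.5 -1.8  8. ] w 0.051
```

View pics/w12.png

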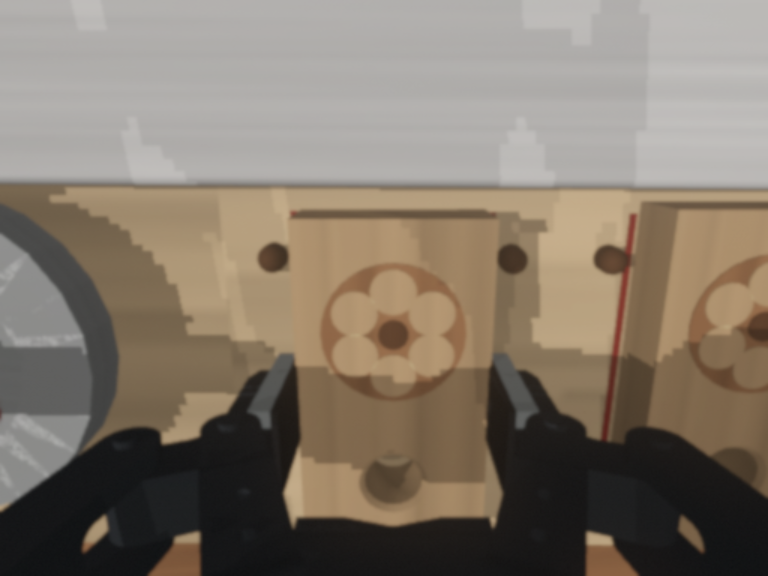

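Emit:
{"op": "drive_tool", "data": {"targets": [[0, 0, 0.002, 0], [0, 0, 0, 0], [0, 0, 0, 0], [0, 0, 0, 0], [0, 0, 0, 0]]}}

```text
clock: 32.6
position: [0.6073, 0.1637, 0.1014]
ee_rot: [0.0, 0.999, -0.049, -0.0]
contact_force: [0.2, -0.3, -0.8]
width: 0.051
```

Emit:
{"op": "drive_tool", "data": {"targets": [[0.001, 0, 0, 0], [0, 0, 0, 0], [0, 0, -0.001, 0], [0, 0, -0.0005, 0], [0, 0, 0, 0]]}}

```text
clock: 33.22
position: [0.6084, 0.1637, 0.1006]
ee_rot: [0.0, 0.999, -0.049, 0.0]
contact_force: [-0.7, 0.7, 3.2]
width: 0.0511
```

Emit:
{"op": "drive_tool", "data": {"targets": [[0, 0, 0, 0], [0, 0, 0, 0], [0, 0, 0, 0], [0, 0, 0.03, 0], [0, 0, 0.04, 0]], "jaw": 0.065}}

```text
clock: 33.85
position: [0.6076, 0.1635, 0.1695]
ee_rot: [0.0, 0.999, -0.049, -0.002]
contact_force: [0.8, -0.3, 0.3]
width: 0.0648
```

Emit:
{"op": "drive_tool", "data": {"targets": [[-0.016, -0.03, 0.04, 0], [-0.016, -0.03, 0.04, 0], [-0.016, -0.03, 0.04, 0], [-0.016, -0.03, 0.04, 0], [-0.0, -0.0, 0.0, 0]]}}

```text
clock: 34.48
position: [0.5448, 0.042, 0.334]
ee_rot: [0.0, 0.999, -0.051, 0.004]
contact_force: [0.9, 0.4, 0.2]
width: 0.065
```

Run:
```python
from h import *
s=st();a=shot('wrist','w13.png')
for x,y in [(.5630,-.0242),(.5727,.0713),(.5823,.1668)]: print((proj(a,[x,y,.044])*1.5).round(1), hull_rect(a,proj(a,[x+.005,y-.018,.044]),.044),hull_rect(a,proj(a,[x+.005,y+.018,.044]),.044))
for c in 'wrist','top':
  if c=='top': cams.get_image(c)
  for q in ['blank0_hole','knob_grip','pin']:
    print(c,q,[(np.round(x['point'],3).tolist(),round(x['score'],2)) for x in spotter.landmark_of(q,c)])
```

```text
t 34.48 pos [0.5448 0.042  0.334 ] yaxis deg -95.8 z [ 0.007 -0.001 -1.   ] q [-0.05  0.21  1.52 -0.    1.4   1.62] F [0.9 0.4 0.2] w 0.065
[483.7 210.2] [605.9 192.3 114.  107.6  -6. ] [608.  217.  157.4 112.8  84.2]
[345.8 210.3] [605.5 192.4 112.8 107.9  -5.8] [607.9 216.5 156.4 112.8  84.2]
[207.9 210.4] [608.  217.  157.4 112.8  84.2] [605.2 109.3 211.7 106.2  84.7]
wrist blank0_hole [([0.573, 0.071, 0.023], 0.58), ([0.579, 0.169, 0.021], 0.51)]
wrist knob_grip []
wrist pin [([0.45, -0.151, 0.002], 0.95), ([0.572, -0.161, 0.001], 0.66), ([0.512, -0.156, 0.002], 0.65)]
top blank0_hole [([0.59, -0.032, 0.025], 0.31)]
top knob_grip [([0.632, 0.288, 0.084], 0.84), ([0.566, -0.023, 0.024], 0.66)]
top pin [([0.576, -0.157, 0.002], 0.56), ([0.444, -0.158, 0.0], 0.39), ([0.509, -0.158, 0.004], 0.37)]
```

View pics/w13.png

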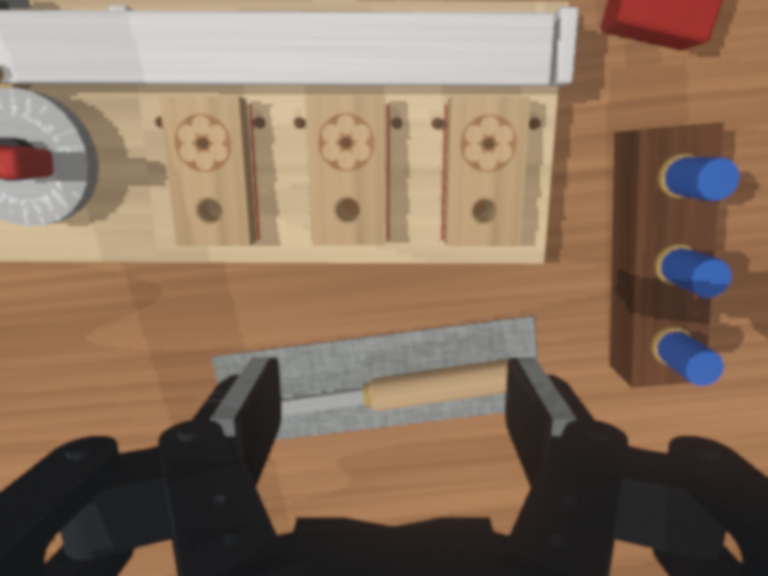

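All three blanks lie square in their stations with holes at (209,210), (347,210), (484,210); gouge on the mat; pins at right. Pictures viewed so far: 14. Now the pins, measured mostly by numbers.

Emit:
{"op": "drive_tool", "data": {"targets": [[0.0056, -0.04, -0.017, 0.1], [0.0056, -0.04, -0.017, 0], [0.0056, -0.04, -0.017, 0], [0.0056, -0.04, -0.017, 0], [0.0056, -0.039, -0.017, 0]]}}

```text
clock: 35.5
position: [0.5726, -0.1562, 0.2439]
ee_rot: [-0.0, 0.999, -0.048, -0.0]
contact_force: [0.2, 0.1, 0.1]
width: 0.0652
```

Emit:
{"op": "drive_tool", "data": {"targets": [[0, 0, -0.02, 0], [0, 0, -0.02, 0], [0, 0, 0, 0], [0, 0, 0, 0], [0, 0, 0, 0]]}}

```text
clock: 36.12
position: [0.5729, -0.1553, 0.2061]
ee_rot: [0.0, 0.999, -0.048, 0.001]
contact_force: [0.1, 0.3, 0.3]
width: 0.0648
```

```bash
cat >> h.py <<'E'
def blue(im):
    hsv=cv2.cvtColor(im['color'],cv2.COLOR_RGB2HSV)
    m=cv2.inRange(hsv,(105,120,60),(130,255,255))
    n,l,s,c=cv2.connectedComponentsWithStats(m)
    V=hsv[:,:,2]
    for i in range(1,n):
        if s[i,4]<60: continue
        v=V[l==i]; th=cv2.threshold(v.reshape(-1,1),0,255,cv2.THRESH_OTSU)[0]
        t=((l==i)&(V>th)).astype(np.uint8)
        k=max(cv2.findContours(t,0,1)[0],key=cv2.contourArea)
        if len(k)<6: continue
        e=cv2.fitEllipse(k); 
        print('blob',s[i].tolist(),'V',np.percentile(v,[10,50,90]),th,'ell px1.5',np.round(np.array(e[0])*1.5,1),np.round(np.array(e[1])*1.5,1),'X',ray(im,*e[0],.087).round(4))
E
python3 - <<'E'
from h import *
st();a=shot('wrist','w14.png'); blue(a)
E
```

```text
t 36.12 pos [ 0.5729 -0.1553  0.2061] yaxis deg -95.5 z [ 0.002 -0.001 -1.   ] q [-0.38  0.37  1.62 -0.    1.15  1.29] F [0.1 0.3 0.3] w 0.0648
blob [246, 180, 43, 54, 1795] V [110. 179. 190.] 156.0 ell px1.5 [395.8 318.1] [50.3 62.8] X [ 0.5748 -0.1571  0.087 ]
blob [255, 263, 40, 61, 1981] V [102. 170. 190.] 150.0 ell px1.5 [411.7 460. ] [50.  57.8] X [ 0.5116 -0.1579  0.087 ]
blob [264, 335, 29, 16, 310] V [ 92. 114. 135.] 112.0 ell px1.5 [408.8 513.2] [15.5 27.7] X [ 0.4855 -0.1543  0.087 ]
```

View pics/w14.png

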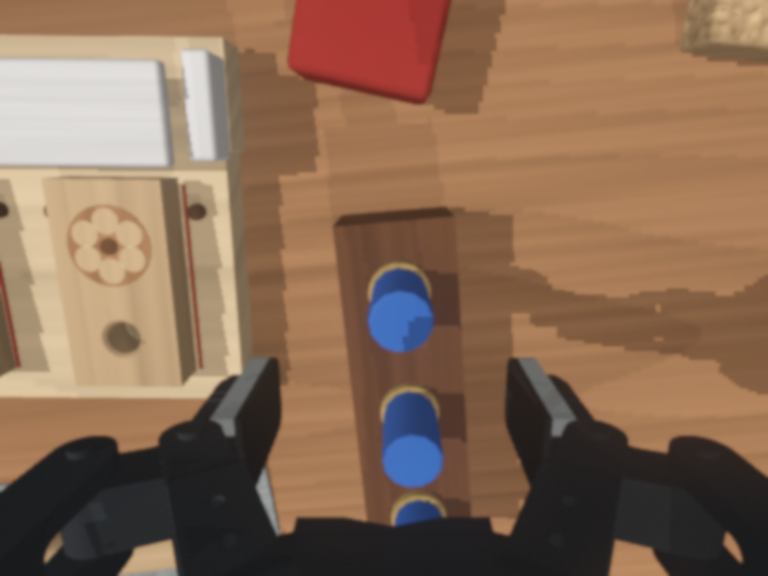

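First pin's top disc is at about (401,320), second (412,458); blank A's hole shows at (122,337).

Run:
```python
from h import *
a=cams.get_image('wrist')
tool(a,[('top1',401,320,.087),('top2',412,458,.087),('hole0',122,337,.044),('collar1L',369,285,.044),('collar1R',432,285,.044),('collar2L',380,408,.044),('collar2R',440,408,.044)])
```

```text
t 36.23 pos [ 0.5727 -0.1553  0.206 ] yaxis deg -95.6 z [ 0.001 -0.001 -1.   ] q [-0.38  0.37  1.62 -0.    1.15  1.29] F [-0.2 -0.5 -0.2] w 0.0651
top1 [ 0.5737 -0.1591  0.087 ] [0.0012 0.0037 0.119 ]
top2 [ 0.5125 -0.1581  0.087 ] [-0.0599  0.0085  0.1189]
hole0 [ 0.5633 -0.0244  0.044 ] [-0.0222 -0.1294  0.1619]
collar1L [ 0.5776 -0.1452  0.044 ] [ 0.0036 -0.0106  0.162 ]
collar1R [ 0.5747 -0.1745  0.044 ] [0.0036 0.0188 0.162 ]
collar2L [ 0.5138 -0.1437  0.044 ] [-0.06   -0.0059  0.1619]
collar2R [ 0.5109 -0.1736  0.044 ] [-0.06    0.0241  0.1619]
```

Emit:
{"op": "drive_tool", "data": {"targets": [[0.001, -0.0042, -0.02, 0], [0, 0, -0.025, 0], [0, 0, -0.02, 0], [0, 0, -0.012, 0], [0, 0, -0.005, 0]]}}

```text
clock: 36.85
position: [0.5733, -0.1595, 0.1229]
ee_rot: [0.0, 0.999, -0.049, -0.0]
contact_force: [-0.2, 0.3, -0.9]
width: 0.0654
```

Emit:
{"op": "drive_tool", "data": {"targets": [[0, 0, 0, 0], [0, 0, 0, 0], [0, 0, 0, 0], [0, 0, 0, 0], [0, 0, 0, 0]], "jaw": 0.0, "force": 40}}

```text
clock: 37.48
position: [0.5738, -0.1597, 0.124]
ee_rot: [0.0, 0.999, -0.049, 0.001]
contact_force: [0.5, 0.5, 5.9]
width: 0.0252
```

Emit:
{"op": "drive_tool", "data": {"targets": [[0, 0, 0.005, 0], [0, 0, 0.01, 0], [0, 0, 0.015, 0], [0, 0, 0.03, 0], [0, 0, 0.04, 0]]}}

```text
clock: 38.1
position: [0.5726, -0.1593, 0.224]
ee_rot: [-0.0, 0.999, -0.049, -0.001]
contact_force: [0.2, 1.0, -1.0]
width: 0.0247
```

Emit:
{"op": "drive_tool", "data": {"targets": [[0, 0, 0.02, 0], [0, 0, 0, 0], [0, 0, 0, 0], [0, 0, 0, 0], [0, 0, 0, 0]]}}

```text
clock: 38.72
position: [0.5729, -0.1594, 0.2421]
ee_rot: [-0.0, 0.999, -0.049, -0.001]
contact_force: [0.0, 0.7, -0.5]
width: 0.0248
```

Run:
```python
from h import *
s=st();a=shot('wrist','w15.png');blue(a)
p=np.array(s['position']);print(proj(a,p-[0,0,.036])*1.5,proj(a,p-[0,0,.123])*1.5)
# rows where steel shank appears
```

```text
t 38.73 pos [ 0.5729 -0.1594  0.2421] yaxis deg -95.6 z [-0.002  0.001 -1.   ] q [-0.39  0.35  1.56 -0.    1.24  1.28] F [ 0.   0.7 -0.5] w 0.0248
blob [226, 224, 72, 128, 6506] V [105. 148. 151.] 131.0 ell px1.5 [394.9 450.1] [ 93.9 132. ] X [ 0.4931 -0.1531  0.087 ]
[391.23712096 440.29093602] [391.7913919  318.68166949]
```

Emit:
{"op": "drive_tool", "data": {"targets": [[-0.002, 0.027, 0, 0], [-0.002, 0.027, 0, 0], [-0.002, 0.027, 0, 0], [-0.002, 0.027, 0, 0], [-0.0017, 0.0268, 0, 0]]}}

```text
clock: 39.4
position: [0.5634, -0.0239, 0.2428]
ee_rot: [-0.0, 0.999, -0.049, -0.0]
contact_force: [0.6, -0.5, 0.9]
width: 0.0253
```

Emit:
{"op": "drive_tool", "data": {"targets": [[0, 0, -0.03, 0], [0, 0, -0.02, 0], [0, 0, -0.015, 0], [0, 0, 0, 0], [0, 0, 0, 0]]}}

```text
clock: 40.02
position: [0.5641, -0.025, 0.1787]
ee_rot: [0.0, 0.999, -0.049, 0.001]
contact_force: [0.8, 0.0, -1.6]
width: 0.025
```

Run:
```python
from h import *
s=st();a=shot('wrist','w16.png',1)
c=cv2.imread('pics/w16.png')[170:330,160:360]
cv2.imwrite('pics/w16c.png',cv2.resize(c,None,fx=4,fy=4,interpolation=cv2.INTER_CUBIC))
```

```text
t 40.02 pos [ 0.5641 -0.025   0.1787] yaxis deg -95.6 z [ 0.001 -0.    -1.   ] q [-0.17  0.36  1.72 -0.    1.07  1.5 ] F [ 0.8  0.  -1.6] w 0.025
```

View pics/w16c.png

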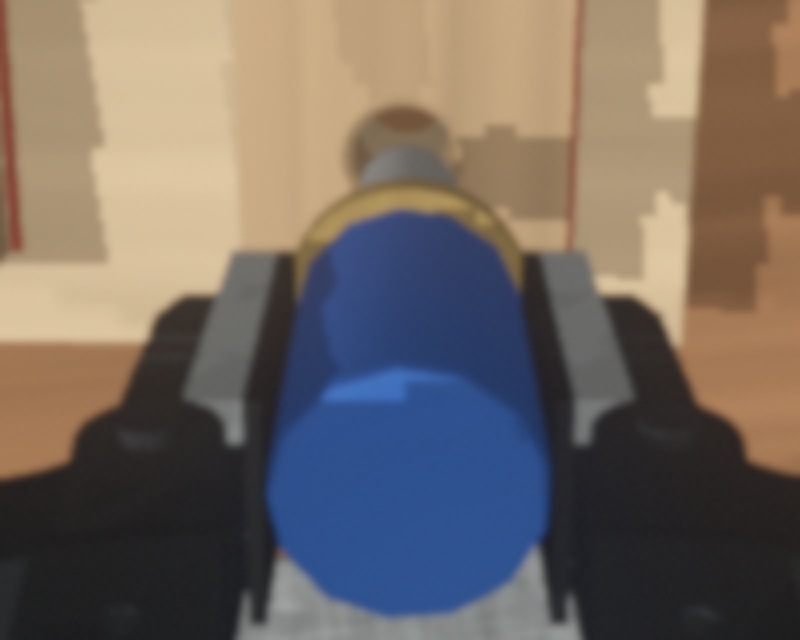

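The hole mouth appears at about (402,155) in the crop, the pin's nose just in front of it at (408,147 top edge). Computing alignment.

Run:
```python
from h import *
s=st();a=cams.get_image('wrist');p=np.array(s['position'])
R=Ro.from_quat(np.roll(s['ee_rot'],-1)).as_matrix()
cr=lambda q:(np.array(q)-[160,170])*4
H=ray(a,160+402/4,170+155/4,.044);print('hole',H.round(4),'tool',(R.T@(H-p)).round(4))
c=p+R@[0,0,.117];q=cr(proj(a,c));r=a['intrinsics'][0][0]*.007/np.linalg.norm(np.array(a['R'])@c+a['t'])*4
print('nose',q,'top edge',q[1]-r, 'd/mm x', cr(proj(a,c+R@[.001,0,0]))-q)
ang=np.linspace(0,6.28,9);print([cr(proj(a,H+[.00825*np.cos(t),.00825*np.sin(t),0])).round().tolist() for t in ang[:-1:2]])
print('predicted collar',cr(proj(a,p+R@[.0145,0,.078])),'top',cr(proj(a,p+R@[0,0,.037])),cr(proj(a,p+R@[-.013,0,.037])))
```

```text
t 40.08 pos [ 0.5642 -0.025   0.1789] yaxis deg -95.6 z [ 0.002 -0.    -1.   ] q [-0.17  0.36  1.72 -0.    1.07  1.5 ] F [-0.5  0.1 -1.4] w 0.0248
hole [ 0.5631 -0.0245  0.044 ] tool [-0.0014 -0.0004  0.1349]
nose [404.23146183 185.00126584] top edge 136.58677314034261 d/mm x [-2.23103318e-03 -6.56113141e+00]
[[397.0, 105.0], [350.0, 160.0], [407.0, 204.0], [454.0, 150.0]]
predicted collar [403.71986766 179.37888688] top [402.98249413 488.59539447] [403.06307035 615.55766635]
```

Emit:
{"op": "drive_tool", "data": {"targets": [[-0.0005, 0.0008, 0, 0], [0, 0, -0.006, 0], [0, 0, -0.006, 0], [0, 0, -0.004, 0], [0, 0, -0.004, 0]]}}

```text
clock: 40.75
position: [0.563, -0.0239, 0.1577]
ee_rot: [0.0, 0.999, -0.049, -0.0]
contact_force: [-0.8, -0.8, -0.6]
width: 0.0249
```

Emit:
{"op": "drive_tool", "data": {"targets": [[0, 0, -0.003, 0], [0, 0, -0.003, 0], [0, 0, 0, 0], [0, 0, 0, 0], [0, 0, 0, 0]]}}

```text
clock: 41.38
position: [0.5632, -0.0239, 0.1523]
ee_rot: [0.0, 0.999, -0.049, 0.0]
contact_force: [-0.8, 1.0, -0.5]
width: 0.0252
```

Emit:
{"op": "drive_tool", "data": {"targets": [[0, 0, -0.004, 0], [0, 0, -0.004, 0], [0, 0, -0.003, 0], [0, 0, 0, 0], [0, 0, 0, 0]]}}

```text
clock: 42.0
position: [0.5631, -0.0239, 0.1411]
ee_rot: [0.0, 0.999, -0.049, -0.0]
contact_force: [0.4, 0.7, -0.2]
width: 0.0252
```

Emit:
{"op": "drive_tool", "data": {"targets": [[0, 0, -0.004, 0], [0, 0, -0.004, 0], [0, 0, -0.003, 0], [0, 0, 0, 0], [0, 0, 0, 0]]}}

```text
clock: 42.62
position: [0.5632, -0.0239, 0.1302]
ee_rot: [0.0, 0.999, -0.049, 0.0]
contact_force: [0.3, -0.3, -0.6]
width: 0.0249
```

Sliding in freely. Pushing home.

Emit:
{"op": "drive_tool", "data": {"targets": [[0, 0, -0.002, 0], [0, 0, -0.002, 0], [0, 0, -0.001, 0], [0, 0, 0, 0], [0, 0, 0, 0]]}}

```text
clock: 43.25
position: [0.5631, -0.0239, 0.1261]
ee_rot: [0.0, 0.999, -0.049, 0.0]
contact_force: [-1.6, 0.2, 4.8]
width: 0.025
```

Emit:
{"op": "drive_tool", "data": {"targets": [[0, 0, -0.0015, 0], [0, 0, 0, 0], [0, 0, 0, 0], [0, 0, 0, 0], [0, 0, 0, 0]]}}

```text
clock: 43.88
position: [0.5631, -0.0239, 0.126]
ee_rot: [0.0, 0.999, -0.049, 0.001]
contact_force: [-4.1, 1.3, 14.0]
width: 0.025
```

Emit:
{"op": "drive_tool", "data": {"targets": [[0, 0, 0.001, 0], [0, 0, 0, 0], [0, 0, 0, 0], [0, 0, 0.03, 0], [0, 0, 0.03, 0]], "jaw": 0.06}}

```text
clock: 44.5
position: [0.5628, -0.0239, 0.1845]
ee_rot: [-0.0, 0.999, -0.049, -0.001]
contact_force: [0.4, -0.2, -0.0]
width: 0.0601
```

Emit:
{"op": "drive_tool", "data": {"targets": [[-0.01, -0.027, 0.02, 0], [-0.01, -0.027, 0, 0], [-0.01, -0.027, 0, 0], [-0.01, -0.027, 0, 0], [-0.0106, -0.0264, 0, 0]]}}

```text
clock: 45.12
position: [0.5121, -0.1592, 0.2043]
ee_rot: [-0.0, 0.999, -0.049, -0.0]
contact_force: [0.4, -0.5, 0.4]
width: 0.0605
```

Emit:
{"op": "drive_tool", "data": {"targets": [[0, 0, 0, 0], [0, 0, 0, 0], [0, 0, 0, 0], [0, 0, 0, 0], [0, 0, 0, 0]]}}

```text
clock: 45.75
position: [0.5127, -0.1579, 0.2047]
ee_rot: [0.0, 0.999, -0.048, 0.0]
contact_force: [0.2, -0.2, 0.1]
width: 0.0599
```

Run:
```python
from h import *
s=st();a=shot('wrist','w17.png');blue(a)
print(spotter.landmark_of('pin','wrist')[:4])
```

```text
t 45.75 pos [ 0.5127 -0.1579  0.2047] yaxis deg -95.5 z [ 0. -0. -1.] q [-0.43  0.29  1.74 -0.    1.11  1.24] F [ 0.2 -0.2  0.1] w 0.0599
blob [0, 128, 67, 47, 2279] V [118. 168. 220.] 169.0 ell px1.5 [ 20.  230.6] [47.6 68.7] X [ 0.5618 -0.0256  0.087 ]
blob [241, 183, 42, 55, 1815] V [128. 211. 215.] 178.0 ell px1.5 [389.  325.3] [54.3 60.9] X [ 0.5122 -0.1568  0.087 ]
blob [251, 266, 39, 61, 1947] V [122. 192. 215.] 175.0 ell px1.5 [404.5 465. ] [48.3 57.2] X [ 0.45   -0.1572  0.087 ]
[{'point': [0.4465, -0.152, 0.0001], 'score': 0.96}, {'point': [0.565, -0.0259, -0.0001], 'score': 0.86}, {'point': [0.5119, -0.1548, 0.001], 'score': 0.74}]
```

Emit:
{"op": "drive_tool", "data": {"targets": [[-0.0003, 0.0006, -0.02, 0], [0, 0, -0.025, 0], [0, 0, -0.02, 0], [0, 0, -0.012, 0], [0, 0, -0.004, 0]]}}

```text
clock: 46.48
position: [0.5121, -0.1576, 0.1231]
ee_rot: [-0.0, 0.999, -0.049, -0.0]
contact_force: [0.9, -0.3, -0.9]
width: 0.06
```

Emit:
{"op": "drive_tool", "data": {"targets": [[0, 0, 0, 0], [0, 0, 0, 0], [0, 0, 0, 0], [0, 0, 0, 0], [0, 0, 0, 0]], "jaw": 0.0, "force": 40}}

```text
clock: 47.1
position: [0.5127, -0.158, 0.1245]
ee_rot: [0.0, 0.999, -0.049, 0.001]
contact_force: [-0.0, -0.0, 5.5]
width: 0.0244
```

Emit:
{"op": "drive_tool", "data": {"targets": [[0, 0, 0.005, 0], [0, 0, 0.01, 0], [0, 0, 0.015, 0], [0, 0, 0.03, 0], [0, 0, 0.04, 0]]}}

```text
clock: 47.72
position: [0.5115, -0.1575, 0.2246]
ee_rot: [-0.0, 0.999, -0.049, -0.001]
contact_force: [1.3, -0.7, -0.8]
width: 0.0252
```

Emit:
{"op": "drive_tool", "data": {"targets": [[0, 0, 0.03, 0], [0, 0, 0, 0], [0, 0, 0, 0], [0, 0, 0, 0], [0, 0, 0, 0]]}}

```text
clock: 48.35
position: [0.5117, -0.1576, 0.2525]
ee_rot: [-0.0, 0.999, -0.049, -0.001]
contact_force: [0.7, 0.7, -0.6]
width: 0.0252
```

Run:
```python
from h import *
s=st();a=shot('wrist','w18.png');blue(a)
```

```text
t 48.35 pos [ 0.5117 -0.1576  0.2525] yaxis deg -95.6 z [-0.002  0.001 -1.   ] q [-0.43  0.25  1.67 -0.    1.22  1.24] F [ 0.7  0.7 -0.6] w 0.0252
blob [42, 123, 36, 35, 997] V [202. 218. 222.] 192.0 ell px1.5 [ 87.9 210.1] [46.2 54.2] X [ 0.5625 -0.0234  0.087 ]
blob [226, 225, 72, 99, 5549] V [119. 166. 168.] 144.0 ell px1.5 [392.1 439.6] [ 90.7 100.8] X [ 0.4315 -0.1498  0.087 ]
```

Emit:
{"op": "drive_tool", "data": {"targets": [[0.0062, 0.0229, 0, 0], [0.0062, 0.0229, 0, 0], [0.0062, 0.0229, 0, 0], [0.0062, 0.0229, 0, 0], [0.0062, 0.0229, 0, 0]]}}

```text
clock: 49.02
position: [0.5433, -0.0425, 0.2532]
ee_rot: [-0.0, 0.999, -0.049, -0.0]
contact_force: [0.6, 0.3, -1.0]
width: 0.0247
```

Emit:
{"op": "drive_tool", "data": {"targets": [[0.0061, 0.0229, 0, 0], [0.0061, 0.0229, 0, 0], [0.0061, 0.0229, 0, 0], [0.0061, 0.0229, 0, 0], [0.0061, 0.0226, 0, 0]]}}

```text
clock: 49.65
position: [0.5738, 0.0718, 0.2531]
ee_rot: [0.0, 0.999, -0.049, -0.0]
contact_force: [-0.6, 0.5, -0.4]
width: 0.0252
```

Emit:
{"op": "drive_tool", "data": {"targets": [[0, 0, -0.03, 0], [0, 0, -0.03, 0], [0, 0, -0.018, 0], [0, 0, 0, 0], [0, 0, 0, 0]]}}

```text
clock: 50.28
position: [0.5742, 0.0709, 0.1761]
ee_rot: [0.0, 0.999, -0.049, 0.0]
contact_force: [0.3, 0.1, -1.2]
width: 0.0251
```

Run:
```python
from h import *
s=st();a=shot('wrist','w19.png',1);p=np.array(s['position'])
R=Ro.from_quat(np.roll(s['ee_rot'],-1)).as_matrix()
# print the value profile across hole/nose: column through centre and row through hole
g=cv2.cvtColor(a['color'],cv2.COLOR_RGB2GRAY)
b=cv2.imread('pics/w16.png',0)
u,v=proj(a,[.5732,.0705,.044]);print('pred hole px',u,v)
print('now col', g[188:222,int(round(u))].tolist()); print('ref col',b[188:222,260].tolist())
print('now row',g[int(v)-6,235:288].tolist()); print('ref row',b[203,235:288].tolist())
```

```text
t 50.27 pos [0.5742 0.0709 0.1761] yaxis deg -95.6 z [ 0.001 -0.    -1.   ] q [ 0.    0.38  1.69 -0.    1.07  1.67] F [ 0.3  0.1 -1.2] w 0.0251
pred hole px 261.9774140114388 209.72297192802841
now col [159, 159, 159, 159, 159, 158, 153, 140, 123, 105, 93, 90, 90, 89, 90, 95, 103, 105, 102, 99, 97, 98, 98, 98, 98, 98, 97, 94, 91, 95, 109, 128, 137, 138]
ref col [166, 166, 166, 166, 165, 163, 157, 146, 125, 102, 93, 90, 90, 91, 97, 106, 110, 110, 108, 109, 110, 110, 110, 110, 110, 107, 104, 100, 107, 125, 138, 144, 143, 135]
now row [164, 166, 167, 169, 170, 170, 169, 169, 169, 168, 167, 167, 164, 156, 141, 126, 116, 106, 102, 102, 102, 101, 102, 100, 98, 96, 95, 95, 95, 97, 98, 100, 101, 101, 101, 100, 101, 104, 115, 130, 143, 148, 152, 154, 156, 156, 157, 159, 159, 161, 162, 162, 163]
ref row [174, 176, 177, 177, 177, 176, 175, 176, 175, 175, 172, 163, 147, 131, 118, 112, 110, 110, 109, 109, 110, 110, 109, 107, 107, 106, 106, 106, 106, 106, 108, 110, 109, 110, 109, 111, 119, 136, 147, 151, 153, 154, 156, 156, 157, 152, 141, 132, 130, 130, 130, 131, 132]
```

Numbers show the pin within about 0.5 mm of the hole. Lowering.

Emit:
{"op": "drive_tool", "data": {"targets": [[0, 0.0002, -0.004, 0], [0, 0, -0.005, 0], [0, 0, -0.005, 0], [0, 0, -0.004, 0], [0, 0, -0.004, 0]]}}

```text
clock: 50.95
position: [0.5737, 0.0712, 0.1533]
ee_rot: [0.0, 0.999, -0.049, -0.0]
contact_force: [0.6, 0.1, 0.4]
width: 0.0254
```

Emit:
{"op": "drive_tool", "data": {"targets": [[0, 0, -0.004, 0], [0, 0, -0.004, 0], [0, 0, -0.003, 0], [0, 0, 0, 0], [0, 0, 0, 0]]}}

```text
clock: 51.58
position: [0.5737, 0.0712, 0.1427]
ee_rot: [0.0, 0.999, -0.049, -0.0]
contact_force: [0.0, 0.2, -0.4]
width: 0.0251
```

Emit:
{"op": "drive_tool", "data": {"targets": [[0, 0, -0.004, 0], [0, 0, -0.004, 0], [0, 0, -0.003, 0], [0, 0, -0.002, 0], [0, 0, 0, 0]]}}

```text
clock: 52.2
position: [0.5737, 0.0712, 0.1294]
ee_rot: [0.0, 0.999, -0.049, -0.0]
contact_force: [-0.1, 0.2, -1.1]
width: 0.0249
```

Emit:
{"op": "drive_tool", "data": {"targets": [[0, 0, -0.002, 0], [0, 0, -0.002, 0], [0, 0, -0.0015, 0], [0, 0, 0, 0], [0, 0, 0, 0]]}}

```text
clock: 52.82
position: [0.5736, 0.0712, 0.1264]
ee_rot: [0.0, 0.999, -0.048, 0.001]
contact_force: [-3.9, -0.1, 13.2]
width: 0.0252
```

Emit:
{"op": "drive_tool", "data": {"targets": [[0, 0, 0.001, 0], [0, 0, 0, 0], [0, 0, 0, 0], [0, 0, 0.04, 0], [0, 0, 0.04, 0]], "jaw": 0.06}}

```text
clock: 53.45
position: [0.5734, 0.0712, 0.2051]
ee_rot: [0.0, 0.999, -0.049, -0.001]
contact_force: [-0.1, 0.3, 0.2]
width: 0.0599
```

Emit:
{"op": "drive_tool", "data": {"targets": [[-0.0123, -0.0229, 0.01, 0], [-0.0123, -0.0229, 0, 0], [-0.0123, -0.0229, 0, 0], [-0.0123, -0.0229, 0, 0], [-0.0123, -0.0229, 0, 0]]}}

```text
clock: 54.08
position: [0.5117, -0.044, 0.2148]
ee_rot: [0.0, 0.999, -0.049, -0.0]
contact_force: [0.3, 0.3, 0.4]
width: 0.0599
```

Emit:
{"op": "drive_tool", "data": {"targets": [[-0.0123, -0.0229, 0, 0], [-0.0123, -0.0229, 0, 0], [-0.0123, -0.0229, 0, 0], [-0.0123, -0.0229, 0, 0], [-0.0123, -0.0229, 0, 0]]}}

```text
clock: 54.7
position: [0.4502, -0.1585, 0.2149]
ee_rot: [-0.0, 0.999, -0.049, -0.0]
contact_force: [-0.2, 0.1, 0.5]
width: 0.0601
```

Emit:
{"op": "drive_tool", "data": {"targets": [[0, 0, -0.01, 0], [0, 0, 0, 0], [0, 0, 0, 0], [0, 0, 0, 0], [0, 0, 0, 0]]}}

```text
clock: 55.32
position: [0.451, -0.1575, 0.2053]
ee_rot: [0.0, 0.999, -0.048, 0.0]
contact_force: [-0.1, 0.4, -0.2]
width: 0.06
```

Run:
```python
from h import *
s=st();a=shot('wrist','w20.png');blue(a)
print(spotter.landmark_of('pin','wrist')[:4])
```

```text
t 55.33 pos [ 0.451  -0.1575  0.2053] yaxis deg -95.5 z [ 0. -0. -1.] q [-0.48  0.21  1.86 -0.    1.07  1.19] F [-0.1  0.4 -0.2] w 0.06
blob [0, 14, 45, 49, 1702] V [107. 111. 121.] 113.0 ell px1.5 [23.3 76.6] [32.4 77.4] X [ 0.5516 -0.0411  0.087 ]
blob [240, 184, 43, 54, 1798] V [121. 202. 205.] 169.0 ell px1.5 [388.1 325.7] [54.2 60.4] X [ 0.4501 -0.156   0.087 ]
[{'point': [0.4484, -0.1533, -0.0004], 'score': 0.62}, {'point': [0.5906, -0.0321, 0.0209], 'score': 0.33}]
```

Emit:
{"op": "drive_tool", "data": {"targets": [[-0.0005, 0.0003, -0.02, 0], [0, 0, -0.025, 0], [0, 0, -0.02, 0], [0, 0, -0.012, 0], [0, 0, -0.0045, 0]]}}

```text
clock: 56.05
position: [0.4501, -0.1575, 0.1232]
ee_rot: [-0.0, 0.999, -0.049, -0.0]
contact_force: [-0.2, 0.8, -0.7]
width: 0.06
```

Emit:
{"op": "drive_tool", "data": {"targets": [[0, 0, 0, 0], [0, 0, 0, 0], [0, 0, 0, 0], [0, 0, 0, 0], [0, 0, 0, 0]], "jaw": 0.0, "force": 40}}

```text
clock: 56.68
position: [0.4507, -0.1578, 0.1244]
ee_rot: [0.0, 0.999, -0.049, 0.001]
contact_force: [0.2, 0.0, 6.2]
width: 0.025
```

Emit:
{"op": "drive_tool", "data": {"targets": [[0, 0, 0.005, 0], [0, 0, 0.01, 0], [0, 0, 0.015, 0], [0, 0, 0.03, 0], [0, 0, 0.04, 0]]}}

```text
clock: 57.3
position: [0.4495, -0.1572, 0.2242]
ee_rot: [-0.0, 0.999, -0.049, -0.001]
contact_force: [0.3, -0.9, -0.9]
width: 0.0248
```

Emit:
{"op": "drive_tool", "data": {"targets": [[0, 0, 0.03, 0], [0, 0, 0, 0], [0, 0, 0, 0], [0, 0, 0, 0], [0, 0, 0, 0]]}}

```text
clock: 57.92
position: [0.4498, -0.1573, 0.2526]
ee_rot: [-0.0, 0.999, -0.049, -0.001]
contact_force: [1.1, -0.2, -1.2]
width: 0.0252
```

Emit:
{"op": "drive_tool", "data": {"targets": [[0.0134, 0.0324, 0, 0], [0.0134, 0.0324, 0, 0], [0.0134, 0.0324, 0, 0], [0.0134, 0.0324, 0, 0], [0.0134, 0.0324, 0, 0]]}}

```text
clock: 58.55
position: [0.5174, 0.0056, 0.2529]
ee_rot: [0.0, 0.999, -0.049, -0.001]
contact_force: [-0.1, -0.4, -0.9]
width: 0.0249
```

Emit:
{"op": "drive_tool", "data": {"targets": [[0.0134, 0.0324, 0, 0], [0.0134, 0.0324, 0, 0], [0.0134, 0.0324, 0, 0], [0.0134, 0.0324, 0, 0], [0.0131, 0.0326, 0, 0]]}}

```text
clock: 59.18
position: [0.5841, 0.1677, 0.2527]
ee_rot: [0.0, 0.999, -0.049, -0.001]
contact_force: [-0.1, 0.5, -0.5]
width: 0.0249
```

Emit:
{"op": "drive_tool", "data": {"targets": [[0, 0, -0.03, 0], [0, 0, -0.03, 0], [0, 0, -0.018, 0], [0, 0, 0, 0], [0, 0, 0, 0]]}}

```text
clock: 59.8
position: [0.5844, 0.1667, 0.176]
ee_rot: [-0.0, 0.999, -0.049, 0.0]
contact_force: [0.3, -0.5, -0.9]
width: 0.0255
```

Run:
```python
from h import *
s=st();a=shot('wrist','w21.png',1);p=np.array(s['position'])
g=cv2.cvtColor(a['color'],cv2.COLOR_RGB2GRAY);b=cv2.imread('pics/w19.png',0)
u,v=proj(a,[.583,.1662,.044]);print('pred hole px',u,v)
print('now col', g[188:222,int(round(u))].tolist()); print('ref col',b[188:222,262].tolist())
print('now row',g[int(v)-6,235:288].tolist()); print('ref row',b[203,235:288].tolist())
```

```text
t 59.8 pos [0.5844 0.1667 0.176 ] yaxis deg -95.6 z [ 0.001  0.    -1.   ] q [ 0.16  0.42  1.62 -0.    1.1   1.83] F [ 0.3 -0.5 -0.9] w 0.0255
pred hole px 262.1538199991637 210.25022593583856
now col [161, 161, 161, 160, 160, 160, 159, 156, 145, 130, 110, 95, 90, 89, 89, 94, 103, 107, 107, 102, 99, 99, 99, 99, 99, 99, 97, 95, 93, 95, 110, 129, 137, 138]
ref col [158, 158, 158, 158, 158, 157, 152, 140, 122, 105, 93, 90, 89, 89, 90, 95, 102, 105, 102, 98, 97, 98, 97, 97, 97, 97, 96, 94, 91, 95, 109, 128, 136, 137]
now row [165, 166, 168, 170, 171, 171, 170, 170, 170, 169, 169, 168, 167, 161, 150, 135, 124, 114, 109, 108, 108, 109, 107, 106, 105, 104, 104, 103, 103, 104, 105, 105, 107, 108, 108, 109, 107, 109, 115, 127, 137, 135, 127, 120, 120, 128, 142, 150, 153, 154, 155, 156, 157]
ref row [163, 165, 167, 169, 170, 169, 169, 168, 168, 168, 167, 167, 164, 155, 141, 126, 115, 106, 101, 101, 101, 101, 101, 99, 97, 96, 95, 95, 95, 97, 98, 100, 101, 101, 100, 99, 100, 104, 115, 130, 142, 148, 151, 153, 155, 155, 156, 158, 159, 160, 161, 162, 162]
```

Emit:
{"op": "drive_tool", "data": {"targets": [[-0.0008, 0, -0.004, 0], [0, 0, -0.005, 0], [0, 0, -0.005, 0], [0, 0, -0.004, 0], [0, 0, -0.004, 0]]}}

```text
clock: 60.48
position: [0.5831, 0.1667, 0.1533]
ee_rot: [0.0, 0.999, -0.049, -0.0]
contact_force: [1.0, 0.0, -0.4]
width: 0.0252
```

Emit:
{"op": "drive_tool", "data": {"targets": [[0, 0, -0.004, 0], [0, 0, -0.004, 0], [0, 0, -0.003, 0], [0, 0, 0, 0], [0, 0, 0, 0]]}}

```text
clock: 61.1
position: [0.5831, 0.1667, 0.1427]
ee_rot: [0.0, 0.999, -0.049, -0.0]
contact_force: [-0.5, 0.5, -1.0]
width: 0.0249
```

Emit:
{"op": "drive_tool", "data": {"targets": [[0, 0, -0.004, 0], [0, 0, -0.004, 0], [0, 0, -0.003, 0], [0, 0, -0.002, 0], [0, 0, 0, 0]]}}

```text
clock: 61.72
position: [0.5831, 0.1666, 0.1294]
ee_rot: [0.0, 0.999, -0.049, -0.0]
contact_force: [0.7, -0.6, 0.1]
width: 0.0252
```

Emit:
{"op": "drive_tool", "data": {"targets": [[0, 0, -0.002, 0], [0, 0, -0.002, 0], [0, 0, -0.0015, 0], [0, 0, 0, 0], [0, 0, 0, 0]]}}

```text
clock: 62.35
position: [0.5831, 0.1667, 0.1263]
ee_rot: [-0.0, 0.999, -0.049, 0.001]
contact_force: [-3.3, -0.5, 11.5]
width: 0.0252
```

Emit:
{"op": "drive_tool", "data": {"targets": [[0, 0, 0.001, 0], [0, 0, 0, 0], [0, 0, 0, 0], [0, 0, 0.04, 0], [0, 0, 0.04, 0]], "jaw": 0.06}}

```text
clock: 62.98
position: [0.5828, 0.1666, 0.2051]
ee_rot: [0.0, 0.999, -0.049, -0.001]
contact_force: [1.3, -1.1, 0.1]
width: 0.0603
```

Emit:
{"op": "drive_tool", "data": {"targets": [[0.0, 0.025, 0.02, 0], [0.0, 0.025, 0.02, 0], [0.0, 0.025, 0.02, 0], [0.0, 0.025, 0.02, 0], [0.0, 0.02, 0.01, 0]]}}

```text
clock: 63.6
position: [0.5833, 0.2878, 0.296]
ee_rot: [-0.0, 0.999, -0.048, 0.001]
contact_force: [1.2, 0.1, 0.3]
width: 0.0605
```

Emit:
{"op": "drive_tool", "data": {"targets": [[0.0, 0, 0.0, 9], [0.0, 0, 0, 9], [0.0, 0, 0.0, 9], [0.0, 0, 0.0, 9], [0.0, 0, 0, 9]]}}

```text
clock: 64.22
position: [0.5829, 0.2866, 0.2942]
ee_rot: [0.0, 0.941, 0.34, -0.001]
contact_force: [0.6, -0.5, 0.4]
width: 0.0597
```

Emit:
{"op": "drive_tool", "data": {"targets": [[0.01, -0.01, 0.0, 9], [0.01, -0.01, 0, 9], [0.01, -0.01, 0.0, 9], [0.0, 0, 0.0, 9], [0.0, 0, 0, 9]]}}

```text
clock: 64.85
position: [0.6131, 0.2564, 0.2941]
ee_rot: [-0.0, 0.739, 0.674, -0.001]
contact_force: [0.0, 0.2, 0.4]
width: 0.0598
```

```bash
cat >> h.py <<'E'
def red(im,lo=60):
    hsv=cv2.cvtColor(im['color'],cv2.COLOR_RGB2HSV)
    m=cv2.inRange(hsv,(0,170,lo),(6,255,255))|cv2.inRange(hsv,(172,170,lo),(180,255,255))
    n,l,s,c=cv2.connectedComponentsWithStats(m)
    for i in range(1,n):
        if s[i,4]<80: continue
        k=max(cv2.findContours((l==i).astype(np.uint8),0,1)[0],key=cv2.contourArea)[:,0]
        P=np.array([ray(im,u,v,.094)[:2] for u,v in k])
        print('red',s[i].tolist(),np.round(cv2.minAreaRect((P*1000).astype(np.float32)),1) if 0 else cv2.minAreaRect((P*1000).astype(np.float32)))
E
python3 - <<'E'
from h import *
s=st();a=shot('wrist','w22.png');red(a);red(a,150)
print('knob proj',proj(a,[.6295,.2867,.094])*1.5)
print([(np.round(x['point'],3).tolist(),round(x['score'],2)) for x in spotter.landmark_of('knob_grip','wrist')])
print([(np.round(x['point'],3).tolist(),round(x['score'],2)) for x in spotter.landmark_of('pin','wrist')])
E
```

```text
t 64.85 pos [0.6131 0.2564 0.2941] yaxis deg -5.3 z [-0.002 -0.001 -1.   ] q [ 0.29  0.42  1.31 -0.    1.41  0.38] F [0.  0.2 0.4] w 0.0598
knob proj [420.4307207  214.41417622]
[([0.632, 0.285, 0.078], 0.71)]
[([0.573, 0.077, 0.001], 0.81), ([0.581, 0.172, 0.004], 0.76)]
```

View pics/w22.png

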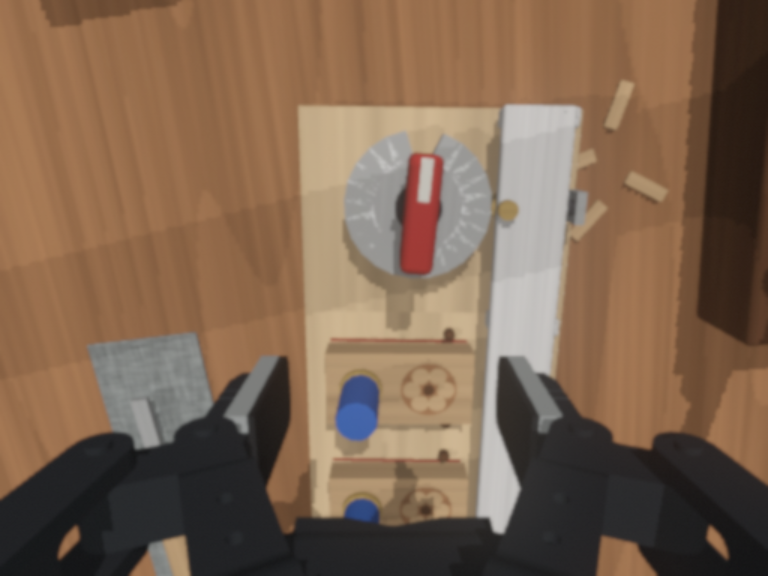

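The knob's arrow points up (from (425,203) to (428,158)), wing centre about (422,212), the notch at top (422,140), roller at (508,210); blanks and pins look seated.

Run:
```python
from h import *
a=cams.get_image('wrist')
tool(a,[('wingfar',426,155,.094),('wingnear',418,268,.094),('wingcentre',422,211,.094),('discL',346,204,.046),('discR',491,204,.046),('discT',418,132,.046),('discB',418,279,.046),('arrow0',424,203,.094),('arrow1',428,158,.094)])
```

```text
t 65.05 pos [0.613  0.2566 0.2945] yaxis deg -5.7 z [-0.001 -0.    -1.   ] q [ 0.29  0.42  1.31 -0.    1.41  0.39] F [-0.1  0.3 -0.3] w 0.0601
wingfar [0.6351 0.3166 0.094 ] [0.0619 0.0161 0.2005]
wingnear [0.6259 0.2582 0.094 ] [0.0029 0.0129 0.2005]
wingcentre [0.6307 0.2885 0.094 ] [0.0336 0.0145 0.2005]
discL [0.5867 0.2912 0.046 ] [ 0.0319 -0.0294  0.2485]
discR [0.6752 0.2824 0.046 ] [0.0319 0.0595 0.2485]
discT [0.6343 0.329  0.046 ] [0.0742 0.0142 0.2485]
discB [0.6265 0.2395 0.046 ] [-0.0156  0.0154  0.2485]
arrow0 [0.632  0.2925 0.094 ] [0.0377 0.0155 0.2005]
arrow1 [0.636 0.315 0.094] [0.0604 0.0172 0.2005]
```

Emit:
{"op": "drive_tool", "data": {"targets": [[0.0034, 0.0061, -0.01, -0.6], [0.0034, 0.0061, -0.01, -0.6], [0.0034, 0.0062, -0.02, -0.6], [0.0034, 0.0062, -0.02, -0.6], [0.0034, 0.0061, -0.02, -0.7]], "jaw": 0.055}}

```text
clock: 65.68
position: [0.63, 0.2878, 0.2129]
ee_rot: [-0.0, 0.759, 0.651, -0.001]
contact_force: [-1.1, 0.4, 0.6]
width: 0.0547
```

Emit:
{"op": "drive_tool", "data": {"targets": [[0, 0, -0.025, 0], [0, 0, -0.025, 0], [0, 0, -0.02, 0], [0, 0, -0.01, 0], [0, 0, 0, 0]]}}

```text
clock: 66.3
position: [0.6297, 0.2873, 0.1339]
ee_rot: [-0.0, 0.759, 0.652, -0.001]
contact_force: [-0.1, -0.1, 0.7]
width: 0.0551
```

Emit:
{"op": "drive_tool", "data": {"targets": [[0, 0, 0, 0], [0, 0, 0, 0], [0, 0, 0, 0], [0, 0, 0, 0], [0, 0, 0, 0]], "jaw": 0.0, "force": 40}}

```text
clock: 66.92
position: [0.6307, 0.2876, 0.1363]
ee_rot: [0.0, 0.758, 0.652, 0.001]
contact_force: [0.1, 0.6, 5.1]
width: 0.0174
```

Emit:
{"op": "drive_tool", "data": {"targets": [[0, 0, 0, -5.8], [0, 0, 0, -5.8], [0, 0, 0, -5.8], [0, 0, 0, -5.8], [0, 0, 0, -5.8]]}}

```text
clock: 67.55
position: [0.6313, 0.2872, 0.1363]
ee_rot: [0.001, 0.898, 0.44, 0.002]
contact_force: [2.2, -1.2, 5.1]
width: 0.0175
```

Emit:
{"op": "drive_tool", "data": {"targets": [[0, 0, 0, -5.8], [0, 0, 0, -5.8], [0, 0, 0, -5.8], [0, 0, 0, -5.8], [0, 0, 0, -5.8]]}}

```text
clock: 68.18
position: [0.6317, 0.2867, 0.1363]
ee_rot: [0.001, 0.98, 0.201, 0.002]
contact_force: [2.4, -2.5, 4.5]
width: 0.0177
```

Emit:
{"op": "drive_tool", "data": {"targets": [[0, 0, 0, -5], [0, 0, 0, -5], [0, 0, 0, -5], [0, 0, 0, -3], [0, 0, 0, -3]]}}

```text
clock: 68.8
position: [0.6318, 0.2862, 0.1363]
ee_rot: [0.001, 1.0, 0.02, 0.002]
contact_force: [3.2, -4.0, 5.2]
width: 0.0174
```

Run:
```python
from h import *
s=st();print(s['moment'])
```

```text
t 68.8 pos [0.6318 0.2862 0.1363] yaxis deg -87.8 z [ 0.004 -0.002 -1.   ] q [ 0.33  0.57  1.46 -0.    1.11  1.86] F [ 3.2 -4.   5.2] w 0.0174
[-0.49181559 -0.21707589 -0.01554947]
```

Near the notch; finishing in small steps, then looking at the keeper.

Emit:
{"op": "drive_tool", "data": {"targets": [[0, 0, 0, -2], [0, 0, 0, -2], [0, 0, 0, -2], [0, 0, 0, -1.8], [0, 0, 0, 0]]}}

```text
clock: 69.42
position: [0.6318, 0.2861, 0.1363]
ee_rot: [0.001, 0.999, -0.048, 0.002]
contact_force: [3.5, -4.5, 5.4]
width: 0.0173
```

Emit:
{"op": "drive_tool", "data": {"targets": [[0, 0, 0, 0], [0, 0, 0, 0], [0, 0, 0, 0], [0, 0, 0, 0], [0, 0, 0, 0]]}}

```text
clock: 70.05
position: [0.6318, 0.286, 0.1363]
ee_rot: [0.001, 0.999, -0.048, 0.002]
contact_force: [2.9, -4.9, 5.2]
width: 0.0174
```

Run:
```python
from h import *
s=st();print(s['moment'])
# keeper front edge travel: compare top camera before/now with bright-bar front edge columns
a=shot('top','top1.png'); b=cv2.imread('pics/top0.png');b=cv2.resize(b,(512,384))
for x,y in [(0.64,.05),(.63,-.02),(.65,.12)]:
    u,v=proj(a,[x,y,.055]); u=int(u)
    g=cv2.cvtColor(a['color'],cv2.COLOR_RGB2HSV)[:,u,1]; g0=cv2.cvtColor(b,cv2.COLOR_BGR2HSV)[:,u,1]
    print(u,v,'now',g[int(v)-16:int(v)+16].tolist(),'t0',g0[int(v)-16:int(v)+16].tolist())
```

```text
t 70.05 pos [0.6318 0.286  0.1363] yaxis deg -95.5 z [ 0.004 -0.002 -1.   ] q [ 0.33  0.57  1.46 -0.    1.11  1.99] F [ 2.9 -4.9  5.2] w 0.0174
[-0.58916261 -0.27315011 -0.07545131]
244 172.78344725528197 now [108, 112, 109, 117, 116, 61, 5, 10, 10, 9, 10, 11, 11, 7, 12, 7, 8, 8, 124, 136, 139, 140, 142, 150, 150, 140, 138, 127, 121, 120, 125, 135] t0 [94, 33, 11, 11, 10, 13, 14, 10, 9, 10, 10, 9, 11, 49, 108, 115, 113, 117, 113, 111, 110, 112, 114, 112, 112, 111, 111, 112, 113, 111, 110, 113]
264 176.05982549516892 now [111, 118, 118, 96, 14, 10, 10, 12, 10, 11, 12, 14, 11, 11, 11, 4, 83, 141, 153, 138, 127, 129, 133, 131, 133, 134, 156, 151, 127, 136, 108, 94] t0 [11, 8, 10, 9, 9, 10, 11, 10, 9, 11, 8, 20, 90, 115, 113, 114, 113, 112, 111, 113, 114, 115, 112, 110, 112, 115, 113, 109, 116, 127, 130, 128]
223 169.51380413553582 now [114, 107, 114, 113, 117, 92, 10, 8, 13, 11, 13, 15, 11, 11, 10, 6, 6, 6, 70, 115, 118, 117, 132, 118, 108, 113, 114, 113, 109, 113, 114, 111] t0 [111, 68, 14, 11, 11, 14, 15, 10, 11, 9, 11, 9, 10, 17, 89, 117, 115, 111, 112, 111, 115, 124, 117, 115, 114, 112, 111, 111, 110, 113, 113, 116]
```

Run:
```python
from h import *
a=cams.get_image('top')
print(proj(a,[.64,.05,.055])-proj(a,[.656,.05,.055]))
g=cv2.cvtColor(a['color'],cv2.COLOR_RGB2HSV)
for u in (224,234,244,254,264):
    c=g[150:200,u,1].astype(float); w=np.where(c<55)[0]+150
    f,b=w.max(),w.min(); print(u,f,b,ray(a,u,f+.5,.055).round(4),ray(a,u,b-.5,.055).round(4))
w=cams.get_image('wrist'); cv2.imwrite('pics/w23.png',cv2.resize(w['color'][:,:,::-1],None,fx=1.5,fy=1.5))
```

```text
[-0.10413385  4.62822914]
224 171 159 [0.6431 0.1192 0.055 ] [0.6882 0.1204 0.055 ]
234 188 160 [0.5853 0.0835 0.055 ] [0.6853 0.086  0.055 ]
244 173 162 [0.6375 0.0505 0.055 ] [0.679  0.0515 0.055 ]
254 174 163 [0.6347 0.0162 0.055 ] [0.6762 0.0171 0.055 ]
264 175 164 [ 0.6319 -0.018   0.055 ] [ 0.6734 -0.0173  0.055 ]
```

View pics/w23.png

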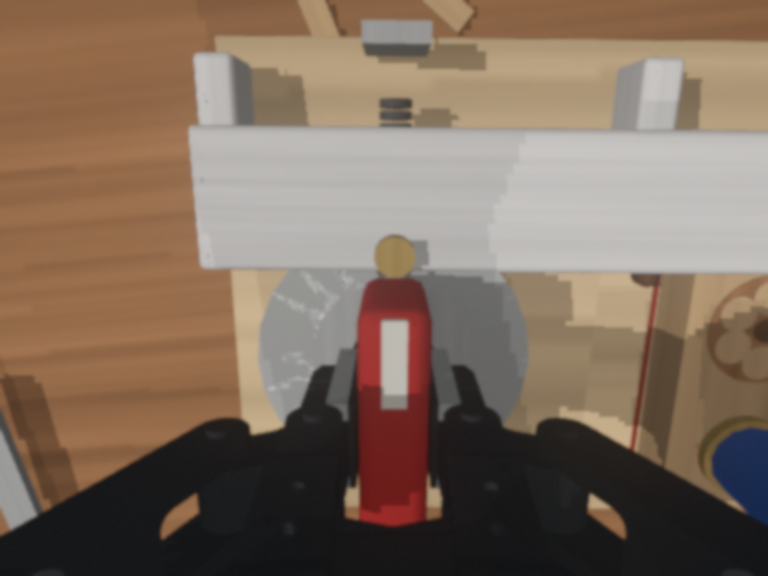

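The roller sits in the notch at (395,257) with the arrow pointing at it, and the keeper has moved about 16 mm (4.5 px against the expected 4.6). Releasing and withdrawing.

Emit:
{"op": "drive_tool", "data": {"targets": [[0, 0, 0, 0], [0, 0, 0, 0], [0, 0, 0, 0], [0, 0, 0, 0], [0, 0, 0.03, 0]], "jaw": 0.055}}

```text
clock: 70.82
position: [0.6284, 0.2869, 0.1625]
ee_rot: [0.001, 0.999, -0.048, -0.003]
contact_force: [-0.5, -0.9, 0.4]
width: 0.0552
```

Emit:
{"op": "drive_tool", "data": {"targets": [[0, 0, 0.04, 0], [0, 0, 0.04, 0], [0, 0, 0.03, 0], [-0.03, -0.02, 0.02, 0], [-0.03, -0.02, 0.02, 0]]}}

```text
clock: 71.45
position: [0.5694, 0.2471, 0.3156]
ee_rot: [0.0, 0.999, -0.047, -0.0]
contact_force: [0.4, -0.1, 0.0]
width: 0.0545
```

Emit:
{"op": "drive_tool", "data": {"targets": [[-0.03, -0.04, 0, 0], [-0.02, -0.04, 0, 0], [-0.02, -0.04, 0, 0], [0, -0.03, 0, 0], [0, 0, 0, 0]]}}

```text
clock: 72.08
position: [0.4998, 0.096, 0.3155]
ee_rot: [0.0, 0.999, -0.049, 0.0]
contact_force: [-0.3, 0.1, 0.4]
width: 0.0547
```

Run:
```python
from h import *
st();a=shot('wrist','w24.png');blue(a)
b=cams.get_image('top')
for q in ['gouge','mat','pin','knob_grip','gouge_black','red_tin','sanding_block']:
  print(q,[(np.round(x['point'],3).tolist(),round(x['score'],2)) for x in spotter.landmark_of(q,'top')[:3]])
```

```text
t 72.08 pos [0.4998 0.096  0.3155] yaxis deg -95.6 z [ 0.001 -0.    -1.   ] q [ 0.05  0.17  1.62 -0.    1.35  1.72] F [-0.3  0.1  0.4] w 0.0547
blob [153, 72, 30, 30, 683] V [171. 184. 187.] 161.0 ell px1.5 [250.4 130. ] [39.1 43.5] X [0.5817 0.1666 0.087 ]
blob [269, 73, 28, 29, 654] V [180. 184. 186.] 178.0 ell px1.5 [423.1 129.8] [39.2 41.2] X [0.5724 0.0713 0.087 ]
blob [372, 73, 41, 30, 958] V [133. 180. 183.] 157.0 ell px1.5 [596.5 130.7] [41.  45.1] X [ 0.5625 -0.0243  0.087 ]
gouge [([0.418, 0.069, 0.003], 0.66), ([0.574, 0.069, 0.024], 0.48), ([0.583, 0.172, 0.026], 0.34)]
mat [([0.42, 0.066, -0.0], 0.98), ([0.72, -0.347, -0.001], 0.45)]
pin [([0.563, -0.02, 0.003], 0.42)]
knob_grip [([0.633, 0.285, 0.084], 0.82)]
gouge_black [([0.528, 0.456, 0.002], 0.96), ([0.598, 0.067, 0.024], 0.32)]
red_tin [([0.711, -0.166, -0.001], 0.98)]
sanding_block [([0.719, -0.346, 0.0], 0.76)]
```

View pics/w24.png

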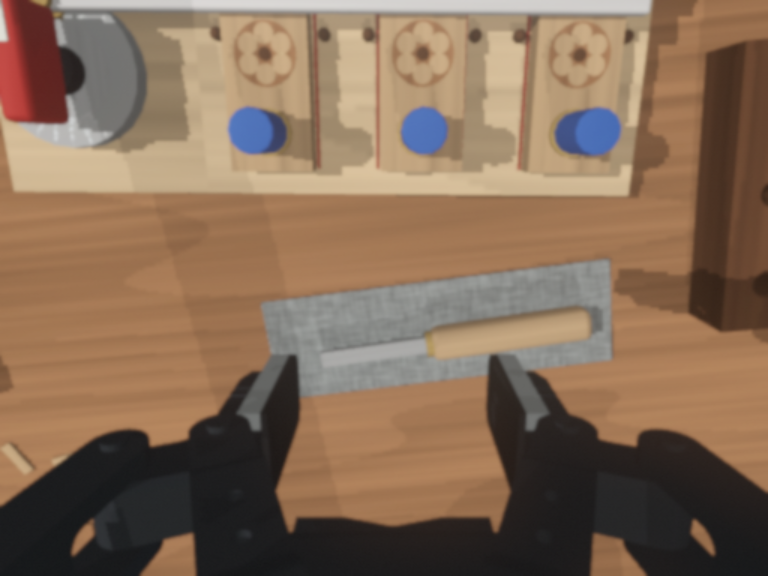

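All three blanks are square and pinned (pin tops at (250,130), (423,130), (597,131)), the keeper lip is over their far ends, and the gouge lies on the mat. Handing in.

```bash
python3 -c "
from rig import manip
print(manip.sign_off())"
```

```text
the job is handed in; nothing more can be done
None
```

The job is done and handed in, at about 72 s of the 210 s allowed.

- **Gouge:** it lies on the grey mat. The last top-camera reading puts its origin within about 4 mm of the mat's centre.
- **Blanks:** all three were there and each lies flat and square in its own station, hole end towards the robot. One had been knocked about 25 mm before I picked it up, so I measured it again first.
- **Pins:** all three slid in freely. Each stopped on its collar at the expected height (grip about 2 mm above its height in the block) with 11–14 N of push. In the last picture all three stand upright in line with the stations.
- **Cam knob:** I turned it about 87° clockwise only after the pins were home. The picture showed the roller in the notch with the arrow pointing at it. The keeper moved 4.5 px in the top camera, against 4.6 px expected for 16 mm.
- **Other things on the bench:** I didn't touch the black gouge, red tin or sanding block. Only the black gouge and tin have an earlier view to compare: the gouge had not moved (the first reading matched it by position), and the tin looked unchanged by eye.

**Checks that disagreed:**
- Wrist-camera positions differed by 2–4 mm between tool orientations, so I placed everything by measurements taken at one orientation.
- On the final top view the pin detector found only one pin, with a low score. The wrist camera showed all three.
- The highest force reported was a brief 33 N while setting down the second blank.
- I viewed 19 pictures, five over the budget of 14.

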